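# Level the small shelf with its sprung levelling foot

## Robot

A 6-joint arm with a two-finger parallel gripper is mounted at the origin on a cart in front of the work surface, level with it; the furniture and walls round the work are solid. World frame = base frame: x ahead of the robot, y to its left, z up, the work surface at z = 0. Lengths are in mm, angles in rad, forces in N, time in s.
With the tool pointing down it reaches from about 350 to 875 mm from the base axis. Payload 4.2 kg.
Tool frame: the origin (TCP) lies at the very end of the fingers, on their centre line; the grasp point (between the pads) lies arm.hold_point_z behind it (arm.hold_point_z is the distance from the TCP to the grasp point, in mm); z points along the fingers, y is the direction in which the jaws open and shut (so a half turn about z gives the same grasp; the last joint's range is limited). The gripper opens to 85 mm and grips with 20 to 120 N. Pads are 22 mm wide; open, the fingers measure 114 mm over their backs; the gripper's body (76 mm by 85 mm) begins 54 mm behind the grasp point. The pads swing forward as they close: fully open they stand 13 mm farther back than shut.
Start: joints at [1.562, 0.385, 0.008, 0, -1.194, -0.259], TCP at [165.35, 602.709, 231.312] pointing down, gripper open.
Joint ranges: [-3.14, 3.14], [-1.21, 2.06], [-1.07, 1.41], [-3.16, 2.05], [-2.99, -0.16], [-3.1, 3.1]. Speed limits (rad/s): [2.79, 2.79, 3.14, 3.14, 3.14, 3.14].

## Interface

Orientations are given as a unit quaternion [x, y, z, w].
In Python, from bench import arm gives the robot as it stands.
- The arm moves only by the tool step_arm, never from a script. Its argument "series" is a list of rows, each a list of 6 numbers: the shift along the world's x, y, z scaled (see below), then the turn, a rotation vector about the world's x, y, z scaled (see below). A call has 1 to 12 rows; each row is the pose to reach, as a shift and turn from the pose commanded when the call began; what a row does not reach only later rows make up. The controller multiplies each number of a shift by 400 mm and each number of a turn by pi/2 rad. A row lasts 1/12 s, in which the tool goes at most 41.7 mm and 7.16 degrees, less where a joint would pass 70% of its speed; a pose out of reach is approached as far as the arm can. A call with a number of a shift or a turn outside -1 to 1 is refused whole. A call with a gripper value outside its range is refused whole. "jaw" is the opening, from -1 (shut) to 1 (fully open), set as the call begins (left out, the last holds). The fingers move at their own pace and stop on an object; the grip force is fixed at half the most. Time passes only in rows, so rows that repeat a pose let the fingers close. It gives the time, the measured TCP pose, the force and the opening at its end, in the units of the state.
- arm.read_state(): the state, without advancing time (a new reading comes with each control period).
- arm.get_image(name): name is "scene" or "top" or "wrist"; returns a dict with "image" (384x512x3 uint8, red, green, blue), "camera_matrix" (3x3 intrinsics, pixels), "k1" (the pictures are not rectified: a ray, as slopes to the right and down, at radius r is drawn at 1 + k1 r^2 times it, then the intrinsics apply), "world_from_camera" (4x4, takes a point from camera to world coordinates). Camera axes: x right, y up, looking along -z (the intrinsics and any distortion apply to the point x, -y, -z); pixel columns grow to the right and rows downward; lengths in mm; the calibration is good to about 2 mm. A picture is of the moment at which its call begins. There is no depth.
- arm.job_done(): hands the job in, once; it reports no verdict.
The state is a dict: "clock": time; "joints": joint angles; "joint_vel": joint speeds; "joint_efforts": joint torques, N m; "position": TCP position; "ee_rot": TCP orientation; "contact_force": force on the tool from outside, world axes, zero at the start; "wrist_torque": the same for the moment, N m; "gripper_width": finger opening in mm.
Only numpy, scipy, OpenCV 4.12 (cv2) and the standard library are available. Lean on these libraries where they do the work, as an engineer would, in place of code of your own. Each camera call takes 0.05 s, during which the arm holds its last target.

## Task

Stand the toppled spirit level upright on the small wooden shelf, clear of the knob and with its vial running along the shelf's long side, and let go of it. Then take hold of the black knob of the shelf's levelling foot, press it down until the foot stands firmly on its steel plate, and turn it, still pressing, until the bubble lies between the two lines. Finish like that, still holding the knob pressed down with the bubble centred; do not disturb the mug, kitchen timer, garlic and lemon standing around.

Things in the scene. Friction and masses are not known exactly. Their poses are not given: they have to be found in the camera images.
- level_center (a point): centre of the loose aluminium block spirit level, 56 mm long (its y, along the vial), 42 mm deep (x), 64 mm tall (z, from the heavy flat base to the vial on top), 0.25 kg; the base is 32 mm below this point. It starts toppled on the worktop, lying on its +x face with z (the vial end) pointing level and away from the robot; upright, z points up
- bubble (a joint): place of the white bubble (18 mm long) in the green glass vial on the level, m along the level's y, 0 in the middle, stops at +-0.012. It runs to the higher end: level upright, it stands 0.7 m x the tilt in rad (0.01 rad: 7 mm) and settles in about 1.5 s. Two black lines 25 mm apart: it is between them within +-3.5 mm
- board_mid (a point): middle of the small shelf's top face: a light wooden board 160 mm (x) by 300 mm (y, its long side), 16 mm thick, top about 61 mm above the worktop; z is its normal. A sprung hinge along x, 130 mm to the +y (left) side of this point, lifts its -y end by 12 mm to a stop (tilt 0.05 rad) while it is not pressed down
- knob_grip (a point): middle of the round black ribbed knob on the levelling foot, 38 mm wide, 24 mm tall, 115 mm to the -y side of board_mid; z is its axis, about upright. 18 to 29 mm are free between knob and board. The spring yields at about 6 N, the foot meets its plate after 14 to 22 mm and stops firmly; 8 to 15 N is a good press. While pressed, the knob keeps its height and turning moves the board
- knob (a joint): angle of the knob, rad, growing clockwise seen from above, stops at -0.6 and 2.2. 1 rad clockwise screws the foot out by 6.4 mm and so raises the -y end of the pressed shelf, 245 mm from the hinge (0.026 rad of tilt, 18 mm of bubble). The foot starts screwed out too little: 0.3 to 1.5 rad clockwise are needed. It stays where it is left (friction 0.12 N m)
- foot: rubber-shod foot and threaded steel spindle under the knob, it moves with the knob; origin on its axis at about the height of the board's underside
- pad: round steel plate 48 mm across and 5 to 9 mm high, fixed on the worktop under the foot; origin on its axis, 7 mm below its top face
- level: the same spirit level; origin at the centre of its base, axes as level_center
- board: the same shelf board; origin on its hinge, at the board's underside, axes as board_mid
- mug: orange mug, 78 mm across, 101 mm tall, a bystander; origin under its centre
- timer: round white kitchen timer with a red top, 67 mm across, 50 mm tall, a bystander; origin under its centre
- garlic: garlic bulb, 53 mm, a bystander; origin under its centre
- lemon: lemon, 78 x 55 mm, a bystander; origin under its centre
There are look-alikes about, which are no part of the job. What is shaped like the level but blue is not meant.

How it is judged:
By the outcome, as a careful person would: the job done as asked, in the order asked, and still so for the second after the job is handed in, while the arm keeps its last pose, push and grip.
It also fails if it takes over 64 s, if anything falls off the work surface, if the arm or the gripper's body presses on something with over 40 N, if the wrist force passes 120 N, or if a joint passes its speed limit or range.

## Working session

There is one attempt and no reset: what is moved stays moved. The work goes in short steps, Python scripts to look and compute and a tool call to move; the robot and the scene stay as the last step left them, time stands still between calls to the robot, and variables do not carry over. Pictures are saved under pics/ and viewed, and the job is handed in when it is done.

Besides the shell and the picture viewer there is one more tool, called as a command line: name --pt "numbers of a row" for each row, then --argument value for the rest. step_arm: Moves the arm, as the interface text tells. Shifts and turns lie within -1 to 1; 1 stands for 400 mm of shift or pi/2 rad of turn. Its arguments: {"type":"object","properties":{"series":{"type":"array","items":{"type":"array","items":{"type":"number","minimum":-1,"maximum":1}}},"jaw":{"type":"number"}},"required":["series"]}

```bash
ls; mkdir -p pics
python3 - <<'E'
from bench import arm
import cv2
s=arm.read_state()
print(s, arm.hold_point_z)
for n in ["scene","top","wrist"]:
    d=arm.get_image(n); cv2.imwrite(f"pics/{n}0.png",d["image"][:,:,::-1])
    print(n,d["camera_matrix"],d["k1"],d["world_from_camera"].round(3))
E
```

```text
pics
{'clock': 0.0, 'joints': array([ 1.56162213e+00,  3.85551691e-01,  6.64653212e-03, -5.09924545e-04,
       -1.19397227e+00, -2.58621033e-01]), 'joint_vel': array([ 0.00028023,  0.00052396, -0.00115615, -0.00225138,  0.00065417,
        0.00191943]), 'joint_efforts': array([-1.28087442e-03, -3.92286336e+01,  1.88398987e+01,  4.18635383e+00,
       -4.58396549e-03,  3.60597141e-06]), 'position': array([165.19025808, 602.18416353, 230.23098446]), 'ee_rot': array([ 9.91035973e-01, -1.33591023e-01, -1.05690106e-04,  1.06194864e-03]), 'contact_force': array([-0.69412759,  0.57562034,  1.30213355]), 'wrist_torque': array([ 0.01478187,  0.08190976, -0.00628929]), 'gripper_width': 85.54868497030195} 18.700000000000003
scene [[384.45590889   0.         258.85936082]
 [  0.         384.45590889 194.09380143]
 [  0.           0.           1.        ]] -0.10720420176895043 [[ 4.57000e-01  4.86000e-01 -7.45000e-01 -4.86673e+02]
 [-8.89000e-01  2.50000e-01 -3.83000e-01 -5.70224e+02]
 [ 0.00000e+00  8.37000e-01  5.46000e-01  8.73500e+02]
 [ 0.00000e+00  0.00000e+00  0.00000e+00  1.00000e+00]]
top [[472.86977248   0.         251.02903639]
 [  0.         472.86977248 185.78715519]
 [  0.           0.           1.        ]] -0.08100053413820152 [[-2.100000e-02  9.780000e-01 -2.080000e-01  2.705570e+02]
 [-1.000000e+00 -2.000000e-02  1.000000e-02 -1.032000e+00]
 [ 6.000000e-03  2.080000e-01  9.780000e-01  1.579371e+03]
 [ 0.000000e+00  0.000000e+00  0.000000e+00  1.000000e+00]]
wrist [[279.25989698   0.         255.36255034]
 [  0.         279.25989698 196.41542217]
 [  0.           0.           1.        ]] -0.011723574918282525 [[-2.64000e-01  9.11000e-01  3.17000e-01  2.46988e+02]
 [-9.64000e-01 -2.50000e-01 -8.40000e-02  5.79620e+02]
 [ 3.00000e-03 -3.28000e-01  9.45000e-01  3.74466e+02]
 [ 0.00000e+00  0.00000e+00  0.00000e+00  1.00000e+00]]
```

View pics/scene0.png

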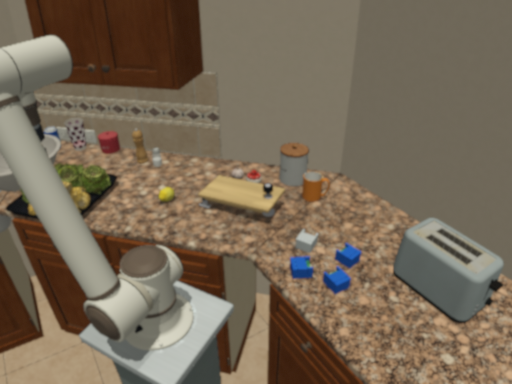

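View pics/top0.png

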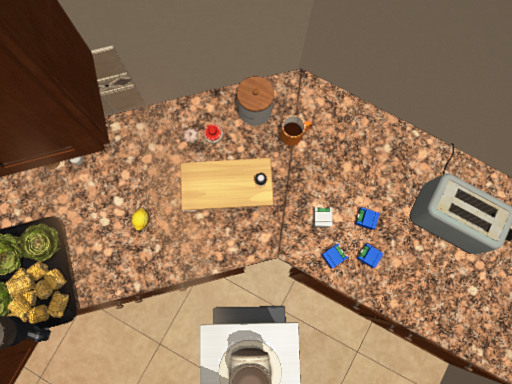

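View pics/wrist0.png

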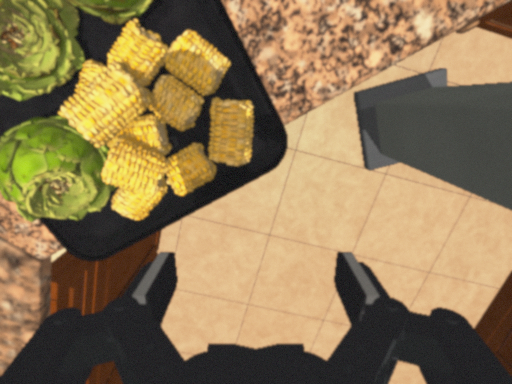

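The scene view shows the grey block at (306,240) and blue look-alikes at (302,267), (348,256) and (337,281). The top view has the grey block at (323,217), with blue blocks at (367,218), (334,256) and (370,255). The shelf is at (227,184) in the top view with its knob at (261,179). I choose the grey block and will check it in a crop.

```bash
cat > h.py <<'E'
import numpy as np, cv2
from bench import arm
def ray(d,px):
    K=d["camera_matrix"];M=d["world_from_camera"]
    p=np.array([(px[0]-K[0,2])/K[0,0],(px[1]-K[1,2])/K[1,1]]);q=p.copy()
    for _ in range(20): q=p/(1+d["k1"]*(q@q))
    v=M[:3,:3]@np.array([q[0],-q[1],-1]); return M[:3,3],v/np.linalg.norm(v)
def onz(d,px,z):
    o,v=ray(d,px); return o+v*(z-o[2])/v[2]
def proj(d,P):
    M=d["world_from_camera"];K=d["camera_matrix"]
    c=M[:3,:3].T@(np.asarray(P,float)-M[:3,3]);q=np.array([c[0],-c[1]])/-c[2];q=q*(1+d["k1"]*(q@q))
    return q*[K[0,0],K[1,1]]+K[:2,2]
def tri(rs):
    A=0;b=0
    for o,v in rs:
        P=np.eye(3)-np.outer(v,v);A=A+P;b=b+P@o
    return np.linalg.solve(A,b)
E
python3 - <<'E'
from h import *
for n,(x0,y0,x1,y1) in dict(scene=(180,150,360,300),top=(170,110,400,280)).items():
    d=arm.get_image(n);i=d["image"][y0:y1,x0:x1,::-1]
    cv2.imwrite(f"pics/{n}_c.png",cv2.resize(i,None,fx=3.4,fy=3.4,interpolation=cv2.INTER_CUBIC))
d=arm.get_image("top")
im=d["image"][195:235,303:345,::-1]
cv2.imwrite("pics/lvl.png",cv2.resize(im,None,fx=14,fy=14,interpolation=cv2.INTER_NEAREST))
for nm,p,z in [("lvl",(323,217),42),("knob",(261,179),90),("mug",(292,130),80),("timer",(212,132),50),("garlic",(191,135),30),("lemon",(140,219),30)]: print(nm,onz(d,p,z).round())
E
```

```text
lvl [ 487. -251.   42.]
knob [609. -49.  90.]
mug [ 776. -157.   80.]
timer [785. 112.  50.]
garlic [782. 186.  30.]
lemon [495. 353.  30.]
```

View pics/scene_c.png

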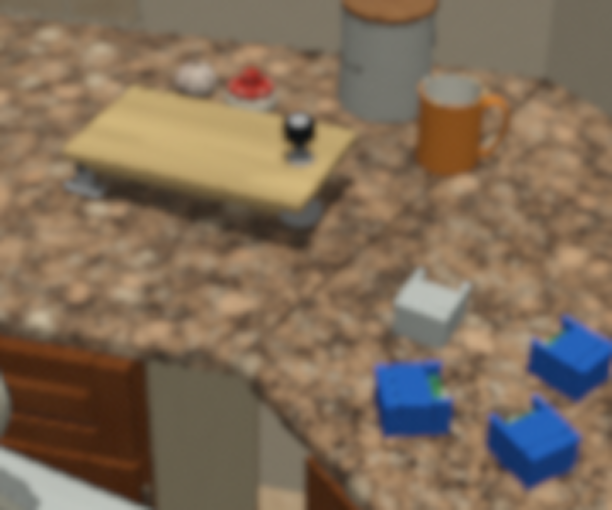

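View pics/top_c.png

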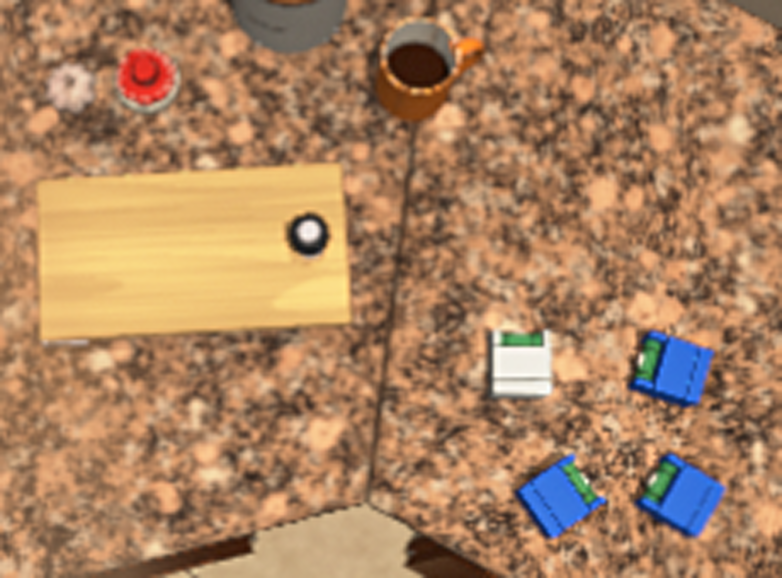

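View pics/lvl.png

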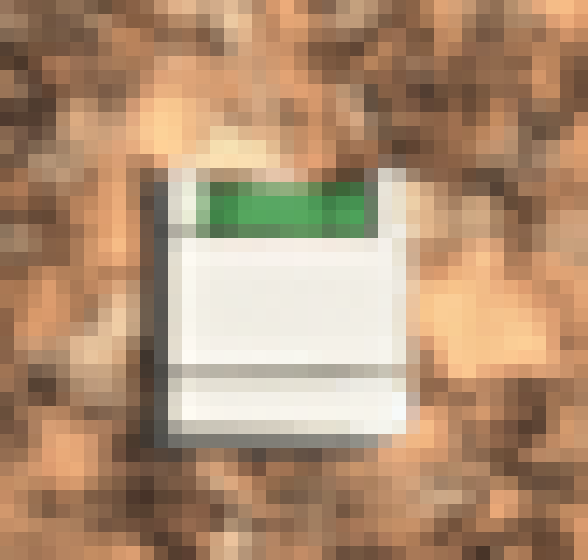

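The crop confirms the grey block is the level, lying with its green vial facing away (+x) from the robot. The other three are blue. Next I'll measure the level, board and knob.

Run:
```python
from h import *
for n in ["top","scene"]:
    d=arm.get_image(n);im=d["image"];hsv=cv2.cvtColor(im,cv2.COLOR_RGB2HSV)
    # board
    m=cv2.inRange(hsv,(17,60,130),(30,190,255))
    m=cv2.morphologyEx(m,cv2.MORPH_OPEN,np.ones((3,3)))
    m=cv2.morphologyEx(m,cv2.MORPH_CLOSE,np.ones((5,5)))
    cs=cv2.findContours(m,0,2)[0]
    roi=(170,145,290,225) if n=="top" else (190,165,300,225)
    c=[c for c in cs if roi[0]<c[:,0,0].mean()<roi[2] and roi[1]<c[:,0,1].mean()<roi[3]]
    c=max(c,key=cv2.contourArea);hull=cv2.convexHull(c)
    ap=cv2.approxPolyDP(hull,4,True)[:,0]
    print(n,"board",cv2.contourArea(hull),ap.tolist(), hsv[184,215] if n=="top" else hsv[190,235])
    if n=="top":
        for p in ap: print(p,onz(d,p,61).round(1),onz(d,p,73).round(1))
    # knob
    g=im.max(2);x0,y0,x1,y1=(250,168,272,190) if n=="top" else (258,178,278,205)
    mm=(g[y0:y1,x0:x1]<70);ys,xs=np.nonzero(mm);print("knob dark",xs.min()+x0,xs.max()+x0,ys.min()+y0,ys.max()+y0,xs.mean()+x0,ys.mean()+y0)
    x0,y0,x1,y1=(305,198,345,235) if n=="top" else (292,225,322,256)
    h=hsv[y0:y1,x0:x1];mm=(h[...,1]<40)&(h[...,2]>150)
    mm=mm.astype(np.uint8);k=cv2.connectedComponentsWithStats(mm)
    i=1+np.argmax(k[2][1:,4]);ys,xs=np.nonzero(k[1]==i);print("lvl",k[2][i]+[x0,y0,0,0,0],xs.mean()+x0,ys.mean()+y0)
    r=cv2.minAreaRect(np.stack([xs,ys],1).astype(np.float32));print(r[2],(cv2.boxPoints(r)+[x0,y0]).round(1).tolist())
    if n=="top":
        for q in cv2.boxPoints(r)+[x0,y0]: print(onz(d,q,42).round(1))
```

```text
top board 4207.5 [[269, 158], [272, 204], [182, 208], [181, 164]] [ 21 122 248]
[269 158] [686.3 -78.1  61. ] [683.1 -77.5  73. ]
[272 204] [531.  -83.3  61. ] [529.  -82.7  73. ]
[182 208] [523.8 209.8  61. ] [521.8 208.2  73. ]
[181 164] [671.7 214.5  61. ] [668.5 212.8  73. ]
knob dark 255 265 173 184 260.12 179.46
lvl [315 207  17  20 258] 323.05426356589146 217.8372093023256
90.0 [[315.0, 207.0], [331.0, 207.0], [331.0, 226.0], [315.0, 226.0]]
[ 521.3 -226.1   42. ]
[ 520.1 -279.1   42. ]
[ 457.1 -275.6   42. ]
[ 458.3 -223.    42. ]
scene board 2060.0 [[196, 200], [217, 175], [284, 188], [268, 210]] [ 20 103 203]
knob dark 264 271 186 194 267.7105263157895 189.5
lvl [297 229  21  15 169] 306.18934911242604 236.98224852071007
15.945394515991211 [[295.9, 239.8], [299.3, 227.9], [317.3, 233.1], [313.9, 245.0]]
```

step_arm --pt "0.75 -0.95 0.02 0 0 0.1" --pt "0.75 -0.95 0.02 0 0 0.1" --pt "0.75 -0.95 0.02 0 0 0.1" --pt "0.75 -0.95 0.02 0 0 0.17" --pt "0.75 -0.95 0.02 0 0 0.17" --pt "0.75 -0.95 0.02 0 0 0.17" --pt "0.75 -0.95 0.02 0 0 0.17" --pt "0.75 -0.95 0.02 0 0 0.17" --pt "0.75 -0.95 0.02 0 0 0.17" --pt "0.75 -0.95 0.02 0 0 0.17" --pt "0.75 -0.95 0.02 0 0 0.17" --pt "0.75 -0.95 0.02 0 0 0.17"

```text
clock: 1.4
position: [466.8, 219.9, 239.7]
ee_rot: [1.0, -0.001, 0.0, -0.0]
contact_force: [0.6, 0.2, 0.6]
gripper_width: 85.5
```

step_arm --pt "0 -1 0 0 0 0" --pt "0 -1 0 0 0 0" --pt "0 -1 0 0 0 0" --pt "0 -1 0 0 0 0" --pt "0 -1 0 0 0 0" --pt "0 -1 0 0 0 0" --pt "0 -1 0 0 0 0" --pt "0 -1 0 0 0 0" --pt "0 -1 0 0 0 0" --pt "0 -1 0 0 0 0" --pt "0 -1 0 0 0 0"

```text
clock: 2.32
position: [465.0, -181.1, 239.2]
ee_rot: [1.0, -0.003, -0.0, 0.0]
contact_force: [0.3, 0.4, 0.5]
gripper_width: 85.5
```

Run:
```python
from h import *
s=arm.read_state();print(s["position"],s["ee_rot"],s["joints"].round(3),s["clock"])
d=arm.get_image("wrist");cv2.imwrite("pics/w1.png",d["image"][:,:,::-1]); print(d["world_from_camera"].round(3))
```

```text
[ 464.97067574 -181.05575406  239.19348048] [ 9.99995111e-01 -3.10352197e-03 -1.28872012e-04  3.58857100e-04] [-4.500e-02  1.630e-01 -2.810e-01  1.000e-03 -1.127e+00  1.609e+00] 2.3167
[[-6.00000e-03  9.45000e-01  3.28000e-01  5.49728e+02]
 [-1.00000e+00 -6.00000e-03 -1.00000e-03 -1.81976e+02]
 [ 1.00000e-03 -3.28000e-01  9.45000e-01  3.83297e+02]
 [ 0.00000e+00  0.00000e+00  0.00000e+00  1.00000e+00]]
```

View pics/w1.png

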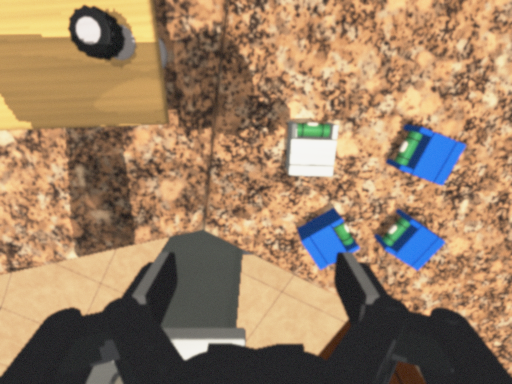

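The wrist view shows the level at about (313,150) with its vial at (313,130). Blue blocks are at (328,240), (432,153) and (410,240), and the shelf corner with the knob is upper left, knob top at (90,32). I'll measure precisely next.

Run:
```python
from h import *
d=arm.get_image("wrist");im=d["image"];hsv=cv2.cvtColor(im,cv2.COLOR_RGB2HSV)
c=im[105:195,270:355,::-1];cv2.imwrite("pics/w1c.png",cv2.resize(c,None,fx=6.5,fy=6.5,interpolation=cv2.INTER_NEAREST))
b=cv2.inRange(hsv,(100,120,60),(130,255,255));k=cv2.connectedComponentsWithStats(b)
for i in range(1,k[0]):
    if k[2][i,4]>150:
        ys,xs=np.nonzero(k[1]==i);P=np.array([onz(d,(x,y),20) for x,y in zip(xs,ys)]);print("blue",P.min(0).round(),P.max(0).round())
for p in [(291,120),(340,121),(288,177),(335,178)]: print(p,onz(d,p,42).round(1))
```

```text
blue [ 440. -455.   20.] [ 519. -357.   20.]
blue [ 308. -332.   20.] [ 403. -244.   20.]
blue [ 305. -458.   20.] [ 401. -356.   20.]
(291, 120) [ 526.5 -222.6   42. ]
(340, 121) [ 525.2 -280.7   42. ]
(288, 177) [ 456.8 -221.3   42. ]
(335, 178) [ 455.3 -280.9   42. ]
```

View pics/w1c.png

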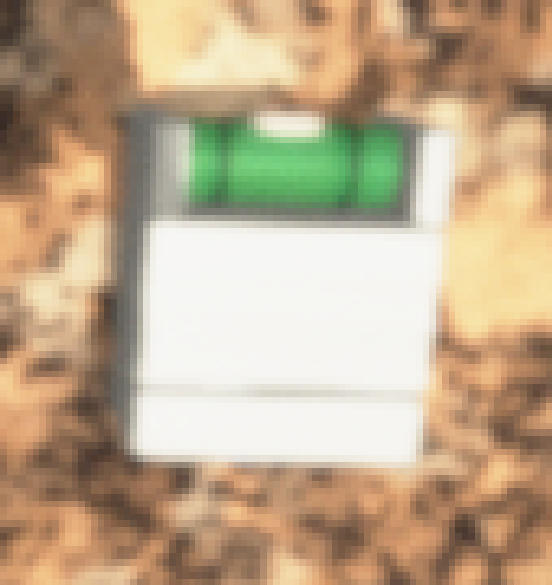

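Run:
```python
from h import *
d=arm.get_image("wrist")
Q=[onz(d,p,42) for p in [(294.6,123),(339.7,125),(289.8,176),(334,176.5)]]
for q in Q: print(q.round(1))
print(np.mean(Q,0))
# tool axes
from scipy.spatial.transform import Rotation as R
print(R.from_quat(arm.read_state()["ee_rot"]).as_matrix().round(3))
```

```text
[ 523.2 -225.6   42. ]
[ 520.9 -279.4   42. ]
[ 458.3 -222.3   42. ]
[ 457.5 -278.2   42. ]
[ 489.98179188 -251.39279039   42.        ]
[[ 1.    -0.002 -0.   ]
 [-0.002 -1.     0.   ]
 [-0.    -0.    -1.   ]]
```

step_arm --pt "0.2 -0.175 -0.15 0 0.07 0" --pt "0.2 -0.175 -0.15 0 0.14 0" --pt "0.2 -0.175 -0.15 0 0.21 0" --pt "0.2 -0.175 -0.15 0 0.28 0" --pt "0.2 -0.175 -0.15 0 0.35 0" --pt "0.2 -0.175 -0.15 0 0.42 0" --pt "0.2 -0.175 -0.15 0 0.5 0" --pt "0.2 -0.175 -0.15 0 0.5 0" --pt "0.2 -0.175 -0.15 0 0.5 0"

```text
clock: 3.22
position: [546.0, -245.4, 175.5]
ee_rot: [0.923, 0.001, -0.385, 0.0]
contact_force: [-0.2, 0.1, 0.5]
gripper_width: 85.0
```

Run:
```python
from h import *
s=arm.read_state();print(s["position"],s["ee_rot"],s["joints"].round(3),s["clock"],s["contact_force"])
d=arm.get_image("wrist");cv2.imwrite("pics/w2.png",d["image"][:,:,::-1]);
```

```text
[ 545.9649043  -245.43961237  175.54401218] [ 9.22825466e-01  1.07445976e-03 -3.85216788e-01  1.76255640e-04] [-0.112  0.78   0.314  0.085 -1.892  1.678] 3.2167 [-0.21861249  0.11805413  0.50495411]
```

View pics/w2.png

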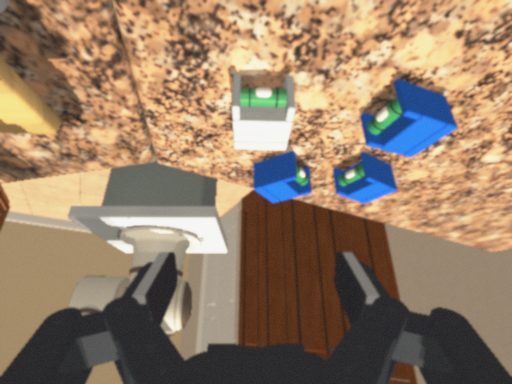

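step_arm --pt "-0.02 -0.01 -0.1 0 0 0" --pt "-0.02 -0.01 -0.2 0 0 0" --pt "-0.02 -0.01 -0.265 0 0 0" --pt "-0.02 -0.01 -0.265 0 0 0" --pt "-0.02 -0.01 -0.265 0 0 0"

```text
clock: 3.68
position: [537.3, -251.2, 75.3]
ee_rot: [0.924, -0.0, -0.382, 0.001]
contact_force: [0.4, -0.4, 0.7]
gripper_width: 85.4
```

Run:
```python
from h import *
d=arm.get_image("wrist");cv2.imwrite("pics/w3.png",d["image"][:,:,::-1]); 
s=arm.read_state();print(s["position"],s["ee_rot"],s["joints"].round(3),s["clock"],s["contact_force"])
```

```text
[ 538.47250853 -251.55851718   76.53702065] [ 9.24784412e-01 -6.87883094e-05 -3.80489388e-01  1.26959373e-03] [-0.12   0.857  0.213  0.088 -1.703  1.667] 3.7333 [ 1.04101445 -0.50336664  1.03411495]
```

View pics/w3.png

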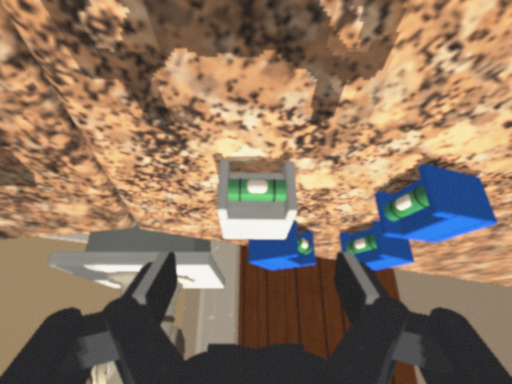

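step_arm --pt "-0.05 0 -0.05 0 0 0" --pt "-0.1 0 -0.1 0 0 0" --pt "-0.13 0 -0.135 0 0 0" --pt "-0.152 0 -0.158 0 0 0" --pt "-0.152 0 -0.158 0 0 0" --pt "-0.152 0 -0.158 0 0 0"

```text
clock: 4.23
position: [478.4, -251.8, 12.8]
ee_rot: [0.925, -0.0, -0.38, 0.001]
contact_force: [-0.4, 0.4, 0.7]
gripper_width: 85.4
```

Run:
```python
from h import *
d=arm.get_image("wrist");cv2.imwrite("pics/w4.png",d["image"][:,:,::-1]); 
s=arm.read_state();print(s["position"],s["ee_rot"],s["joints"].round(3),s["clock"],s["contact_force"])
```

```text
[ 478.89175636 -251.85521447   12.72983354] [ 9.25015966e-01 -1.72358287e-04 -3.79926491e-01  1.13736396e-03] [-0.131  0.854  0.002  0.094 -1.495  1.656] 4.2833 [ 0.05865332 -0.17036539 -0.14504265]
```

View pics/w4.png

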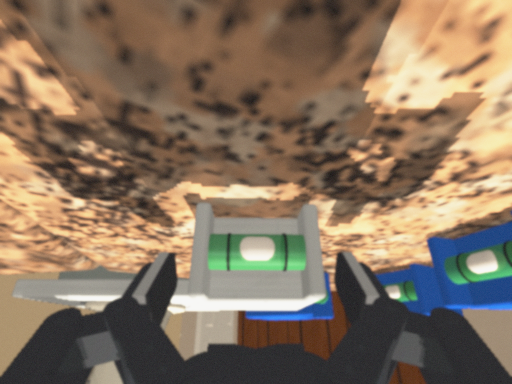

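The level sits centred between the fingers (vial at (257,252)), so I'll close.

step_arm --pt "0 0 0 0 0 0" --pt "0 0 0 0 0 0" --pt "0 0 0 0 0 0" --pt "0 0 0 0 0 0" --pt "0 0 0 0 0 0" --pt "0 0 0 0 0 0" --pt "0 0 0 0 0 0" --pt "0 0 0 0 0 0" --jaw -1

```text
clock: 4.95
position: [477.9, -251.4, 11.5]
ee_rot: [0.924, 0.0, -0.382, 0.001]
contact_force: [1.8, 1.0, 6.1]
gripper_width: 55.7
```

Run:
```python
from h import *
d=arm.get_image("wrist");cv2.imwrite("pics/w5.png",d["image"][:,:,::-1]); 
s=arm.read_state();print(s["position"],s["ee_rot"],s["clock"],s["contact_force"],s["gripper_width"])
```

```text
[ 477.86401162 -251.43424894   11.47935307] [ 9.24246219e-01  5.39034926e-05 -3.81796300e-01  7.13792949e-04] 5.0 [2.94847266 1.48855672 5.43422489] 55.591576333109316
```

View pics/w5.png

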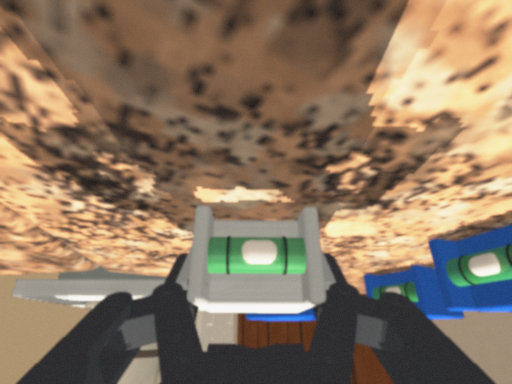

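Grip holds (width 55.6 mm). I'll lift.

step_arm --pt "0 0 0.1 0 0 0" --pt "0 0 0.2 0 0 0" --pt "0 0 0.3 0 0 0" --pt "0 0 0.4 0 0 0" --pt "-0.1 0 0.45 0 0 0" --pt "-0.1 0 0.45 0 0 0"

```text
clock: 5.5
position: [434.1, -251.1, 193.9]
ee_rot: [0.925, -0.001, -0.381, -0.0]
contact_force: [0.2, 0.5, -3.7]
gripper_width: 55.4
```

Run:
```python
from h import *
d=arm.get_image("wrist");cv2.imwrite("pics/w6.png",d["image"][:,:,::-1]); 
s=arm.read_state();print(s["position"],s["ee_rot"],s["clock"],s["contact_force"],s["gripper_width"],s["joints"].round(3))
t=arm.get_image("top")
c=t["image"][145:220,170:290,::-1];cv2.imwrite("pics/b.png",cv2.resize(c,None,fx=6.6,fy=6.6,interpolation=cv2.INTER_NEAREST))
w=dict(camera_matrix=d["camera_matrix"],k1=d["k1"],world_from_camera=np.array([[-6e-3,.945,.328,549.728],[-1,-6e-3,-1e-3,-181.976],[1e-3,-.328,.945,383.297],[0,0,0,1]]))
print(tri([ray(w,(166,123)),ray(t,(272.5,205))]))
print([onz(w,(166,123),z).round(1) for z in (61,67,73)])
print([onz(t,(272.5,205),z).round(1) for z in (61,67,73)])
print("knob",[onz(w,(93,32),z).round(1) for z in (95,105,115)],[onz(t,(261,179),z).round(1) for z in (95,105,115)])
```

```text
[ 434.97191869 -251.09924547  192.11698935] [ 9.24733413e-01 -9.32392412e-04 -3.80614135e-01 -3.54990691e-04] 5.55 [-0.56997562  0.02036087 -4.03795844] 55.5791486631807 [-0.14   0.594 -0.006  0.099 -1.746  1.686]
[526.28965631 -84.44050896  69.02852867]
[array([525.6, -82. ,  61. ]), array([526.1, -83.9,  67. ]), array([526.5, -85.7,  73. ])]
[array([527.7, -84.8,  61. ]), array([526.7, -84.5,  67. ]), array([525.7, -84.2,  73. ])]
knob [array([609.5, -34.4,  95. ]), array([607.4, -39.5, 105. ]), array([605.4, -44.7, 115. ])] [array([607.5, -48.5,  95. ]), array([605.3, -48.2, 105. ]), array([603. , -47.9, 115. ])]
```

View pics/w6.png

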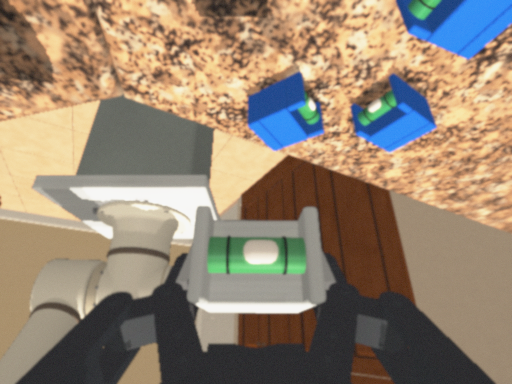

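View pics/b.png

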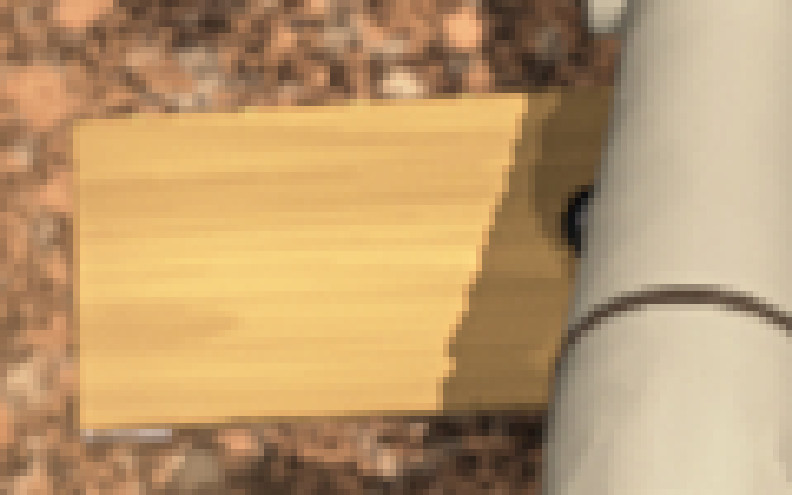

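Run:
```python
from h import *
t=arm.get_image("top")
A=onz(t,(182.2,209.6),54);B=onz(t,(181.5,163.7),54);C=onz(t,(272.7,205),69.5);D=onz(t,(270,157.7),69.5)
for q in(A,B,C,D):print(q.round(1))
print((A+B+C+D)/4, np.degrees(np.arctan2(*(-(A+B-C-D)[[0,1]]*[1,-1]))), np.degrees(np.arctan2((B-A)[1],(B-A)[0])),np.degrees(np.arctan2((D-C)[1],(D-C)[0])))
```

```text
[519.6 210.1  54. ]
[674.6 213.8  54. ]
[526.3 -85.   69.5]
[685.  -81.   69.5]
[601.35035321  64.4745391   61.75      ] 1.6563465999877298 1.3686518700550152 1.4472793371669748
```

step_arm --pt "0.05 0.05 0.02 0 -0.075 0" --pt "0.1 0.1 0.02 0 -0.15 0" --pt "0.15 0.15 0.02 0 -0.225 0" --pt "0.2 0.2 0.02 0 -0.3 0" --pt "0.25 0.25 0.02 0 -0.375 0" --pt "0.3 0.3 0.02 0 -0.45 0" --pt "0.35 0.35 0.02 0 -0.525 0" --pt "0.4 0.4 0.02 0 -0.6 0" --pt "0.4 0.45 0.02 0 -0.675 0" --pt "0.4 0.5 0.02 0 -0.75 0" --pt "0.4 0.55 0.02 0 -0.825 0" --pt "0.4 0.6 0.02 0 -0.9 0"

```text
clock: 6.65
position: [599.8, -42.9, 203.0]
ee_rot: [0.968, -0.007, 0.25, 0.016]
contact_force: [0.1, -3.1, -2.5]
gripper_width: 55.2
```

Run:
```python
from h import *
from scipy.spatial.transform import Rotation as R
s=arm.read_state();print(s["position"],s["ee_rot"],s["clock"],s["contact_force"],s["gripper_width"],s["joints"].round(3))
R0=R.from_quat([.9245,0,-.381,0])
T=R.from_euler('z',1.6,degrees=True)*R.from_rotvec([-.05,0,0])*R.from_rotvec([0,-np.pi/2,0])*R0
print("turn from measured",(T*R.from_quat(s["ee_rot"]).inv()).as_rotvec()/(np.pi/2))
C=R.from_rotvec([0,-.9*np.pi/2,0])*R0
print("turn from cmd",(T*C.inv()).as_rotvec()/(np.pi/2))
d=arm.get_image("wrist");cv2.imwrite("pics/w7.png",d["image"][:,:,::-1]); 
d=arm.get_image("scene");cv2.imwrite("pics/s7.png",d["image"][:,:,::-1]);
```

```text
[599.8496558  -42.91655794 202.96645137] [ 0.96803392 -0.00697237  0.25018046  0.01647567] 6.65 [ 0.05976568 -3.07413125 -2.52834607] 55.18055426387573 [ 0.236  0.16  -0.664  0.526 -0.299  0.85 ]
turn from measured [-0.01309746 -0.18000655  0.03847264]
turn from cmd [-0.03036775 -0.10041709  0.02023753]
```

View pics/w7.png

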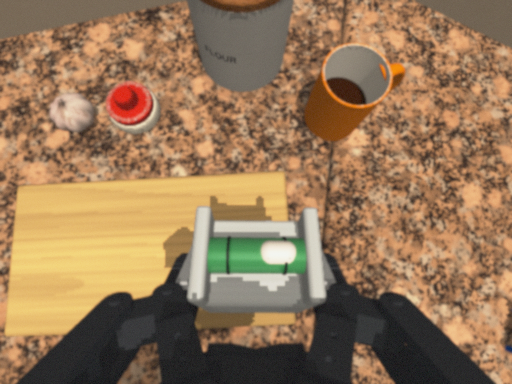

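View pics/s7.png

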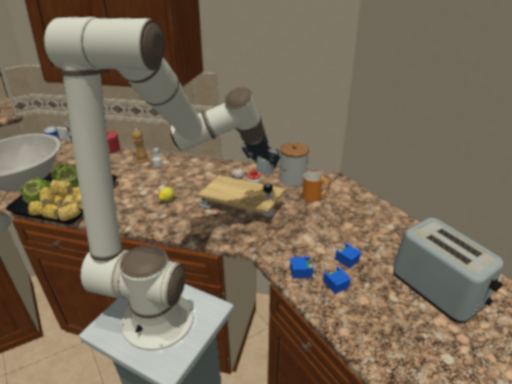

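The level is rotated to about 60° with j5 nearing its limit, so I'll check the reach of the final tilt with a fitted arm model.

```bash
cat > fk.py <<'E'
import numpy as np
from scipy.optimize import least_squares
from scipy.spatial.transform import Rotation as R
data=[([1.56162213,.38555,.0066465,-.00051,-1.193972,-.258621],[165.19,602.184,230.231],[.991036,-.133591,-.0001057,.001062]),
([-.045,.163,-.281,.001,-1.127,1.609],[464.97,-181.06,239.19],[.999995,-.0031,-.00013,.00036]),
([-.112,.78,.314,.085,-1.892,1.678],[545.96,-245.44,175.54],[.922825,.001074,-.385217,.000176]),
([-.12,.857,.213,.088,-1.703,1.667],[538.47,-251.56,76.54],[.924784,-.00007,-.380489,.00127]),
([-.131,.854,.002,.094,-1.495,1.656],[478.89,-251.855,12.73],[.925016,-.00017,-.379926,.001137]),
([-.14,.594,-.006,.099,-1.746,1.686],[434.97,-251.1,192.12],[.924733,-.000932,-.380614,-.000355]),
([.236,.16,-.664,.526,-.299,.85],[599.85,-42.917,202.966],[.968034,-.00697,.25018,.016476])]
def fk(q,p):
    h,L1,L2,d1,d2,Lt,e=p
    R1=R.from_euler('z',q[0]); 
    pl=lambda a:R.from_euler('y',a)   # pitch down by a
    a=q[1]-q[2]
    W=np.array([L1*np.sin(q[1]),d1,h+L1*np.cos(q[1])])+pl(a).apply([L2,d2,0])+pl(a).apply([0,0,e])
    Rf=R1*pl(a)
    s4=1
    Rw=Rf*R.from_euler('x',S4*q[3])*pl(-q[4])
    # tool: z along local x
    Rt=Rw*R.from_matrix(np.array([[0,0,1],[1,0,0],[0,1,0]],float))*R.from_euler('z',S6*q[5]+C6)
    P=R1.apply(W)+Rw.apply([Lt,0,0])
    return P,Rt
S4,S6,C6=1,1,0
def fit():
    global S4,S6,C6
    best=None
    for S4_ in(1,-1):
      for S6_ in (1,-1):
        for C in np.arange(4)*np.pi/2:
          S4,S6,C6=S4_,S6_,C
          def f(p): 
            r=[]
            for q,P,Q in data:
                a,b=fk(q,p); r+=list(a-P)+list(100*(b.inv()*R.from_quat(Q)).as_rotvec())
            return r
          s=least_squares(f,[300,450,400,-160,0,250,0])
          if best is None or s.cost<best[0]: best=(s.cost,S4,S6,C6,s.x,np.array(s.fun).reshape(-1,6))
    S4,S6,C6=best[1:4]
    return best
E
python3 - <<'E'
import fk; b=fk.fit(); print(b[0],b[1:4],b[4].round(1)); print(b[5].round(1))
E
```

```text
1335.0663878451537 (-1, -1, np.float64(3.141592653589793)) [ 104.5  653.6  383.8   86.9 -238.3  364.6   38.1]
[[ -8.3  12.1   8.7  -0.    0.   -0. ]
 [ -3.3   8.4  15.2   0.   -0.   -0. ]
 [ -7.8   3.   -1.   -0.    0.1  -0. ]
 [  4.8   1.5  -3.1   0.1  -0.    0. ]
 [ 12.4  -0.   -1.7  -0.    0.1   0. ]
 [-15.6   3.2   9.8   0.   -0.   -0. ]
 [ -6.  -25.5 -27.8   0.    0.   -0.1]]
```

```bash
python3 - <<'E'
s=open('fk.py').read()
s=s.replace("h,L1,L2,d1,d2,Lt,e=p","h,L1,L2,d1,d2,Lt,e,o=p").replace("apply([L2,d2,0])","apply([L2,0,0])")
s=s.replace("P=R1.apply(W)+Rw.apply([Lt,0,0])","P=R1.apply(W)+(Rf*R.from_euler('x',S4*q[3])).apply([0,d2,0])+Rw.apply([Lt,0,o])")
s=s.replace("[300,450,400,-160,0,250,0]","[300,450,400,-160,0,250,0,0]")
open('fk.py','w').write(s)
E
python3 - <<'E'
import fk; b=fk.fit(); print(b[0],b[1:4],b[4].round(1)); print(b[5].round(1))
E
```

```text
0.24802464108537742 (-1, -1, np.float64(3.141592653589793)) [ 1.602e+02  5.648e+02  4.216e+02  3.000e-01 -1.600e+02  2.976e+02
  3.000e-01  1.000e-01]
[[-0.   0.  -0.  -0.   0.  -0. ]
 [-0.  -0.1  0.1  0.  -0.  -0. ]
 [-0.2 -0.3 -0.1 -0.   0.1 -0. ]
 [ 0.3  0.2  0.3  0.1 -0.   0. ]
 [-0.1  0.2 -0.2 -0.   0.1  0. ]
 [ 0.  -0.  -0.1  0.  -0.  -0. ]
 [ 0.  -0.1  0.1  0.   0.  -0.1]]
```

```bash
cat > ik.py <<'E'
import fk,numpy as np
from scipy.optimize import least_squares
from scipy.spatial.transform import Rotation as R
fk.S4,fk.S6,fk.C6=-1,-1,np.pi
P=[160.2,564.8,421.6,.3,-160,297.6,.3,.1]
lo=np.array([-3.14,-1.21,-1.07,-3.16,-2.99,-3.1]);hi=np.array([3.14,2.06,1.41,2.05,-.16,3.1])
def ik(pos,Rt,q0):
    def f(q):
        a,b=fk.fk(q,P); return np.r_[(a-pos)/10,10*(b.inv()*Rt).as_rotvec()]
    s=least_squares(f,np.clip(q0,lo+.01,hi-.01),bounds=(lo,hi)); return s.x,s.cost
E
python3 - <<'E'
from ik import *
q0=np.array([.236,.16,-.664,.526,-.299,.85])
R0=R.from_quat([.9245,0,-.381,0])
off=np.array([9.5,0,-12.1])
for yaw in (1.6,-8):
 for cx in (601,630):
  for cy in (70,110):
    for t in (75,80,85,90):
      Rt=R.from_euler('z',yaw,degrees=True)*R.from_rotvec([0,-np.radians(t),0])*R0
      best=min((ik(np.array([cx,cy,93])+off,Rt,q) for q in (q0,q0+[0,0.2,-.1,1.,.0,-.8],q0+[0,0.2,-.1,-3.3,.0,2])),key=lambda r:r[1])
      print(yaw,cx,cy,t,best[0].round(2),round(best[1],4))
E
```

```text
1.6 601 70 75 [ 0.06  0.36 -0.83  2.05 -0.16 -0.52] 1.0913
1.6 601 70 80 [ 0.06  0.36 -0.83  2.05 -0.16 -0.53] 2.1105
1.6 601 70 85 [ 0.04  0.37 -0.39 -1.56 -0.16  3.1 ] 2.0067
1.6 601 70 90 [ 0.04  0.37 -0.39 -1.56 -0.16  3.1 ] 1.451
1.6 601 110 75 [ 0.13  0.37 -0.82  2.05 -0.16 -0.58] 0.7005
1.6 601 110 80 [ 0.13  0.37 -0.82  2.05 -0.16 -0.58] 1.6374
1.6 601 110 85 [ 0.09  0.37 -0.38 -1.61 -0.16  3.1 ] 2.7344
1.6 601 110 90 [ 0.09  0.37 -0.38 -1.6  -0.16  3.1 ] 2.1913
1.6 630 70 75 [ 0.36  0.41 -0.62  0.51 -0.16  0.76] 0.9541
1.6 630 70 80 [ 0.06  0.4  -0.78  2.05 -0.16 -0.52] 1.8631
1.6 630 70 85 [ 0.04  0.4  -0.34 -1.56 -0.16  3.1 ] 2.196
1.6 630 70 90 [ 0.04  0.4  -0.34 -1.56 -0.16  3.1 ] 1.4889
1.6 630 110 75 [ 0.12  0.4  -0.77  2.05 -0.16 -0.57] 0.6152
1.6 630 110 80 [ 0.12  0.4  -0.77  2.05 -0.16 -0.58] 1.4104
1.6 630 110 85 [ 0.09  0.41 -0.33 -1.6  -0.16  3.1 ] 2.9072
1.6 630 110 90 [ 0.09  0.41 -0.33 -1.6  -0.16  3.1 ] 2.2095
-8 601 70 75 [ 0.06  0.36 -0.83  2.05 -0.16 -0.67] 0.336
-8 601 70 80 [ 0.09  0.37 -0.84  2.05 -0.22 -0.7 ] 1.1473
-8 601 70 85 [ 0.12  0.37 -0.85  2.05 -0.3  -0.74] 2.4022
-8 601 70 90 [ 0.01  0.37 -0.4  -1.67 -0.16  3.1 ] 3.6293
-8 601 110 75 [ 0.14  0.37 -0.83  2.05 -0.18 -0.73] 0.1758
-8 601 110 80 [ 0.17  0.38 -0.84  2.05 -0.26 -0.77] 0.786
-8 601 110 85 [ 0.21  0.38 -0.85  2.05 -0.35 -0.82] 1.7868
-8 601 110 90 [ 0.24  0.4  -0.86  2.05 -0.44 -0.87] 3.1145
-8 630 70 75 [ 0.06  0.4  -0.78  2.05 -0.16 -0.66] 0.2361
-8 630 70 80 [ 0.08  0.4  -0.79  2.05 -0.21 -0.69] 0.943
-8 630 70 85 [ 0.11  0.41 -0.8   2.05 -0.28 -0.73] 2.1212
-8 630 70 90 [ 0.15  0.41 -0.81  2.05 -0.37 -0.78] 3.7013
-8 630 110 75 [ 0.13  0.41 -0.77  2.05 -0.17 -0.72] 0.1038
-8 630 110 80 [ 0.16  0.41 -0.78  2.05 -0.24 -0.75] 0.6344
-8 630 110 85 [ 0.19  0.42 -0.8   2.05 -0.33 -0.8 ] 1.5757
-8 630 110 90 [ 0.22  0.43 -0.81  2.05 -0.42 -0.85] 2.8701
```

Run:
```python
from ik import *
q0=np.array([.236,.16,-.664,.526,-.299,.85])
R0=R.from_quat([.9245,0,-.381,0])
off=np.array([9.5,0,-12.1])
for cx,cy in((560,-180),(620,-200),(680,-60),(460,50)):
 for yaw in (30,0,-20,-40,-60,-80):
    o=[]
    for t in (70,75,80,85,90):
      Rt=R.from_euler('z',yaw,degrees=True)*R.from_rotvec([0,-np.radians(t),0])*R0
      best=min((ik(np.array([cx,cy,35])+R.from_euler('z',yaw,degrees=True).apply(off),Rt,q) for q in (q0,q0+[0,0.2,-.1,1.,.0,-.8],q0+[-.3,0.2,-.1,1.,-1,-.8])),key=lambda r:r[1])
      o.append(round(best[1],3))
    print(cx,cy,yaw,o,best[0].round(2))
```

```text
560 -180 30 [np.float64(0.0), np.float64(0.0), np.float64(0.094), np.float64(0.749), np.float64(2.023)] [-0.36  0.51 -0.26 -0.92 -0.59  3.1 ]
560 -180 0 [np.float64(0.008), np.float64(0.03), np.float64(0.004), np.float64(0.002), np.float64(0.422)] [-0.34  0.45 -0.38 -1.29 -0.22  3.1 ]
560 -180 -20 [np.float64(0.943), np.float64(1.84), np.float64(1.465), np.float64(0.998), np.float64(1.27)] [-0.38  0.45 -0.4  -1.53 -0.16  3.1 ]
560 -180 -40 [np.float64(0.229), np.float64(0.845), np.float64(1.794), np.float64(3.003), np.float64(4.379)] [-0.2   0.5  -0.91  2.05 -0.57 -1.04]
560 -180 -60 [np.float64(0.0), np.float64(0.0), np.float64(0.028), np.float64(0.139), np.float64(0.294)] [-0.15  0.55 -0.93  2.05 -0.73 -1.37]
560 -180 -80 [np.float64(0.0), np.float64(0.0), np.float64(0.0), np.float64(0.0), np.float64(0.0)] [ 0.03  0.59 -0.86  1.59 -0.78 -1.39]
620 -200 30 [np.float64(0.0), np.float64(0.0), np.float64(0.0), np.float64(0.312), np.float64(1.224)] [-0.37  0.58 -0.13 -0.92 -0.64  3.1 ]
620 -200 0 [np.float64(0.0), np.float64(0.002), np.float64(0.002), np.float64(0.0), np.float64(0.106)]
[... 1593 characters left out ...]
60 50 0 [np.float64(2.447), np.float64(1.822), np.float64(1.381), np.float64(1.67), np.float64(2.688)] [ 0.    0.32 -0.62 -1.56 -0.16  3.1 ]
460 50 -20 [np.float64(0.892), np.float64(2.078), np.float64(3.779), np.float64(5.979), np.float64(8.66)] [ 0.16  0.37 -1.07  2.05 -0.4  -1.03]
460 50 -40 [np.float64(0.325), np.float64(0.81), np.float64(1.45), np.float64(2.184), np.float64(2.943)] [ 0.54  0.47 -1.07  1.55 -0.73 -1.29]
460 50 -60 [np.float64(0.0), np.float64(0.0), np.float64(0.0), np.float64(0.01), np.float64(0.029)] [ 0.59  0.5  -1.07  1.47 -0.79 -1.55]
460 50 -80 [np.float64(0.0), np.float64(0.0), np.float64(0.0), np.float64(0.0), np.float64(0.0)] [ 0.72  0.57 -0.88  0.93 -0.86 -1.43]
```

Full tilt isn't reachable with the vial along y, because j5 and j4 hit their limits. With the tool pointing toward -y it is reachable. So I'll stand the level up on the free worktop first, then re-grasp it from straight above and carry it to the shelf.

Run:
```python
from ik import *
q=np.array([.236,.16,-.664,.526,-.299,.85])
R0=R.from_quat([.968034,-.00697,.25018,.016476]);p0=np.array([600,-43,203.])
T=R.from_euler('z',-80,degrees=True)*R.from_rotvec([0,-np.pi/2,0])*R.from_quat([.9245,0,-.381,0])
for i in range(1,13):
    f=i/12
    q,c=ik(p0+f*np.array([-110,-195,0]),R.from_rotvec([0,0,-.89*np.pi/2*f])*R0,q); print(q.round(2),round(c,4))
p1=p0+[-110,-195,0]; R1=R.from_rotvec([0,0,-.89*np.pi/2])*R0
rv=(T*R1.inv()).as_rotvec();print(rv/(np.pi/2))
for f in (.5,1,):
    q,c=ik(p1,R.from_rotvec(rv*f)*R1,q);print(q.round(2),c)
for z in (150,100,50,20): q,c=ik(np.r_[p1[:2],z],T,q);print(z,q.round(2),c)
```

```text
[ 0.2   0.15 -0.72  0.7  -0.29  0.6 ] 0.0
[ 0.17  0.14 -0.76  0.82 -0.31  0.4 ] 0.0
[ 0.15  0.13 -0.78  0.89 -0.35  0.25] 0.0
[ 0.14  0.13 -0.79  0.92 -0.39  0.13] 0.0
[ 0.14  0.13 -0.79  0.93 -0.45  0.03] 0.0
[ 0.13  0.13 -0.78  0.91 -0.5  -0.06] 0.0
[ 0.13  0.14 -0.77  0.89 -0.56 -0.13] 0.0
[ 0.12  0.15 -0.75  0.86 -0.62 -0.2 ] 0.0
[ 0.11  0.16 -0.73  0.83 -0.67 -0.26] 0.0
[ 0.09  0.17 -0.71  0.79 -0.73 -0.32] 0.0
[ 0.08  0.19 -0.68  0.75 -0.78 -0.37] 0.0
[ 0.05  0.2  -0.66  0.72 -0.83 -0.42] 0.0
[-0.17477471 -0.04691491  0.0174144 ]
[ 0.06  0.2  -0.77  0.97 -0.82 -0.67] 2.8045928645361026e-27
[ 0.06  0.21 -0.86  1.22 -0.85 -0.89] 5.933509941760459e-23
150 [-0.01  0.29 -0.93  1.4  -0.79 -1.07] 1.472424790217514e-22
100 [-0.08  0.37 -0.98  1.6  -0.76 -1.26] 2.1293155420855146e-28
50 [-0.14  0.47 -1.    1.79 -0.76 -1.43] 2.2833924028268223e-28
20 [-0.18  0.53 -1.01  1.9  -0.78 -1.53] 2.753810498430325e-28
```

step_arm --pt "-0.01 -0.04 0 0 0 -0.074" --pt "-0.02 -0.08 0 0 0 -0.148" --pt "-0.03 -0.12 0 0 0 -0.222" --pt "-0.05 -0.16 0 0 0 -0.296" --pt "-0.06 -0.2 0 0 0 -0.37" --pt "-0.07 -0.25 0 0 0 -0.444" --pt "-0.09 -0.3 0 0 0 -0.518" --pt "-0.1 -0.35 0 0 0 -0.592" --pt "-0.12 -0.4 0 0 0 -0.666" --pt "-0.13 -0.44 0 0 0 -0.74" --pt "-0.15 -0.49 0 0 0 -0.815" --pt "-0.15 -0.49 0 0 0 -0.89"

```text
clock: 7.75
position: [541.3, -243.1, 205.9]
ee_rot: [0.732, -0.633, 0.179, 0.178]
contact_force: [0.4, -0.9, -3.6]
gripper_width: 55.6
```

Run:
```python
from h import *
from ik import *
s=arm.read_state();print(s["position"],s["ee_rot"],s["clock"],s["contact_force"],s["gripper_width"],s["joints"].round(3))
T=R.from_euler('z',-80,degrees=True)*R.from_rotvec([0,-np.pi/2,0])*R.from_quat([.9245,0,-.381,0])
print((T*R.from_quat(s["ee_rot"]).inv()).as_rotvec()/(np.pi/2))
```

```text
[ 541.27903792 -243.06214785  205.91367193] [ 0.73227147 -0.63250511  0.17942571  0.17754492] 7.75 [ 0.35838739 -0.89261848 -3.61060478] 55.56783269677863 [ 0.047  0.289 -0.525  0.693 -0.87  -0.388]
[-0.17258914 -0.04829599  0.02646523]
```

step_arm --pt "0 0 -0.05 -0.058 -0.016 0.009" --pt "0 0 -0.12 -0.115 -0.032 0.018" --pt "0 0 -0.2 -0.173 -0.048 0.026" --pt "0 0 -0.25 -0.173 -0.048 0.026" --pt "0 0 -0.3 -0.173 -0.048 0.026" --pt "0 0 -0.3 -0.173 -0.048 0.026"

```text
clock: 8.25
position: [540.4, -241.6, 79.7]
ee_rot: [0.712, -0.587, 0.291, 0.25]
contact_force: [-1.3, -1.6, -3.2]
gripper_width: 55.5
```

Run:
```python
from h import *
from ik import *
d=arm.get_image("wrist");cv2.imwrite("pics/w8.png",d["image"][:,:,::-1]); 
s=arm.read_state();print(s["position"],s["ee_rot"],s["clock"],s["contact_force"],s["gripper_width"],s["joints"].round(3))
T=R.from_euler('z',-80,degrees=True)*R.from_rotvec([0,-np.pi/2,0])*R.from_quat([.9245,0,-.381,0])
print((T*R.from_quat(s["ee_rot"]).inv()).as_rotvec()/(np.pi/2))
```

```text
[ 541.90010304 -242.92926021   83.84367475] [ 0.71029923 -0.58871702  0.29394838  0.24996326] 8.3 [-0.1706337  -1.15813296 -1.8474157 ] 55.39542156363881 [-0.069  0.464 -0.872  1.575 -0.763 -1.225]
[ 0.00305626 -0.00526553 -0.00532729]
```

View pics/w8.png

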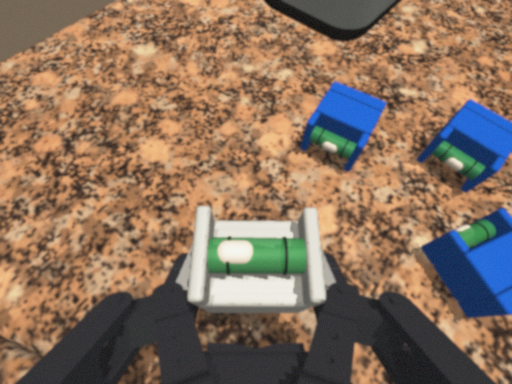

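step_arm --pt "0 0 -0.05 0 0 0" --pt "0 0 -0.1 0 0 0" --pt "0 0 -0.135 0 0 0" --pt "0 0 -0.145 0 0 0" --pt "0 0 -0.15 0 0 0" --pt "0 0 -0.15 0 0 0" --pt "0 0 -0.15 0 0 0"

```text
clock: 8.88
position: [544.8, -241.2, 29.5]
ee_rot: [0.709, -0.589, 0.3, 0.246]
contact_force: [0.6, -0.2, -2.4]
gripper_width: 55.3
```

step_arm --pt "0 0 -0.005 0 0 0" --pt "0 0 -0.005 0 0 0"

```text
clock: 9.05
position: [543.9, -240.7, 26.6]
ee_rot: [0.71, -0.589, 0.299, 0.246]
contact_force: [-0.7, 0.8, -3.2]
gripper_width: 55.8
```

step_arm --pt "0 0 -0.005 0 0 0" --pt "0 0 -0.01 0 0 0" --pt "0 0 -0.01 0 0 0"

```text
clock: 9.3
position: [543.3, -240.7, 21.4]
ee_rot: [0.71, -0.589, 0.298, 0.246]
contact_force: [0.7, 0.4, -2.6]
gripper_width: 55.8
```

step_arm --pt "0 0 -0.005 0 0 0" --pt "0 0 -0.005 0 0 0" --pt "0 0 -0.005 0 0 0"

```text
clock: 9.55
position: [543.6, -241.0, 20.6]
ee_rot: [0.71, -0.588, 0.299, 0.247]
contact_force: [-2.0, 2.7, 3.6]
gripper_width: 55.6
```

Run:
```python
from h import *
from ik import *
s=arm.read_state();print(s["position"],s["clock"],s["contact_force"],s["wrist_torque"])
T=R.from_euler('z',-80,degrees=True)*R.from_rotvec([0,-np.pi/2,0])*R.from_quat([.9245,0,-.381,0])
print((T*R.from_quat(s["ee_rot"]).inv()).as_rotvec()/(np.pi/2))
```

```text
[ 543.58584846 -241.04666052   20.57989831] 9.55 [-1.99394399  2.72080925  3.62405327] [ 1.19236851  0.81024297 -0.40604048]
[ 0.00440061  0.00210938 -0.00785094]
```

Contact (about 6 N). I'll open, then back out along the tool axis.

step_arm --pt "0 0 0 0 0 0" --pt "0 0 0 0 0 0" --pt "0 0 0 0 0 0" --pt "0 0 0 0 0 0" --pt "0 0 0 0 0 0" --pt "-0.01 0.06 0.06 0 0 0" --pt "-0.02 0.12 0.12 0 0 0" --pt "-0.03 0.18 0.18 0 0 0" --pt "-0.04 0.24 0.25 0 0 0" --pt "-0.05 0.3 0.32 0 0 0" --pt "-0.05 0.3 0.35 0 0 0" --jaw 1

```text
clock: 10.47
position: [525.6, -115.7, 162.9]
ee_rot: [0.711, -0.587, 0.3, 0.243]
contact_force: [0.6, -0.2, 0.1]
gripper_width: 85.4
```

Run:
```python
from h import *
d=arm.get_image("wrist");cv2.imwrite("pics/w9.png",d["image"][:,:,::-1]); 
s=arm.read_state();print(s["position"],s["ee_rot"],s["clock"],s["contact_force"],s["gripper_width"],s["joints"].round(3))
```

```text
[ 525.94923543 -117.03697653  164.00602176] [ 0.71050439 -0.5880625   0.30099794  0.24241752] 10.5167 [0.56096674 0.28426191 1.48771381] 85.46368425400337 [ 0.343  0.326 -0.809  1.069 -0.936 -1.038]
```

View pics/w9.png

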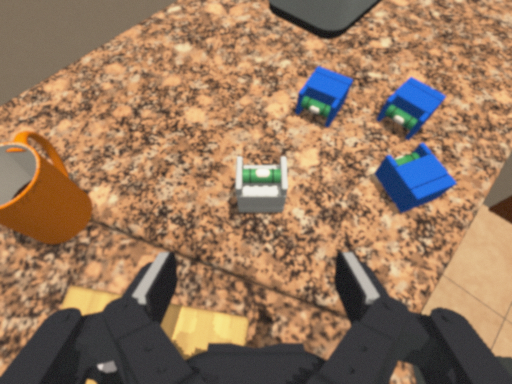

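Run:
```python
from h import *
from ik import *
s=arm.read_state();Rc=R.from_quat(s["ee_rot"])
T=R.from_euler('z',-79.5,degrees=True)*R.from_rotvec([np.pi,0,0])
rv=(T*Rc.inv()).as_rotvec();print(rv/(np.pi/2))
q=s["joints"]
for f in np.linspace(.125,1,8):
    q,c=ik(s["position"]+f*np.array([16,-115,0]),R.from_rotvec(rv*f)*Rc,q);print(q.round(2),round(c,5))
```

```text
[ 0.49526326  0.09988732 -0.00287231]
[ 0.29  0.3  -0.78  0.99 -0.86 -0.91] 0.0
[ 0.24  0.28 -0.73  0.89 -0.81 -0.76] 0.0
[ 0.19  0.28 -0.67  0.75 -0.77 -0.59] 0.0
[ 0.14  0.28 -0.59  0.59 -0.77 -0.4 ] 0.0
[ 0.08  0.29 -0.49  0.42 -0.79 -0.2 ] 0.0
[ 0.02  0.32 -0.39  0.26 -0.85 -0.  ] 0.0
[-0.06  0.34 -0.28  0.12 -0.92  0.17] 0.0
[-0.13  0.38 -0.18 -0.   -1.01  0.31] 0.0
```

step_arm --pt "0 -0.04 0 0.06 0.012 0" --pt "0.01 -0.08 0 0.12 0.025 0" --pt "0.01 -0.12 0 0.18 0.037 0" --pt "0.02 -0.16 0 0.24 0.05 0" --pt "0.03 -0.2 0 0.31 0.062 0" --pt "0.03 -0.24 0 0.37 0.075 0" --pt "0.04 -0.285 0 0.43 0.087 0" --pt "0.04 -0.285 0 0.495 0.1 -0.003" --pt "0.04 -0.285 0 0.495 0.1 -0.003" --pt "0.04 -0.285 0 0.495 0.1 -0.003"

```text
clock: 11.35
position: [539.7, -237.2, 159.3]
ee_rot: [0.768, -0.641, -0.002, 0.004]
contact_force: [-0.2, 0.3, 0.4]
gripper_width: 85.2
```

Run:
```python
from h import *
from ik import *
d=arm.get_image("wrist");cv2.imwrite("pics/w10.png",d["image"][:,:,::-1]); 
s=arm.read_state();print(s["position"],s["ee_rot"],s["clock"],s["contact_force"],s["joints"].round(3))
T=R.from_euler('z',-79.5,degrees=True)*R.from_rotvec([np.pi,0,0])
print((T*R.from_quat(s["ee_rot"]).inv()).as_rotvec()/(np.pi/2))
for P in ([542,-232,64],[542,-232,0]):print(proj(d,P))
```

```text
[ 538.68396543 -235.99020043  158.85187715] [ 0.76849538 -0.63982853 -0.00292817  0.00507277] 11.4 [-0.1646333  -0.20022892  0.33535745] [-0.135  0.387 -0.184  0.006 -1.01   0.314]
[ 0.00258185 -0.00699652  0.00066338]
[250.67457089 203.66013502]
[250.99505693 183.86455162]
```

View pics/w10.png

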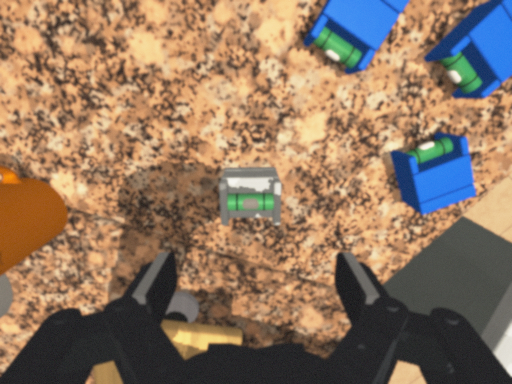

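step_arm --pt "0.008 0.01 -0.08 0.003 -0.007 0" --pt "0.008 0.01 -0.16 0.003 -0.007 0" --pt "0.008 0.01 -0.16 0.003 -0.007 0" --pt "0.008 0.01 -0.16 0.003 -0.007 0"

```text
clock: 11.73
position: [540.5, -229.6, 94.1]
ee_rot: [0.77, -0.638, -0.002, 0.001]
contact_force: [0.5, 0.3, 1.1]
gripper_width: 85.3
```

step_arm --pt "0 0 -0.08 0 0 0" --pt "0 0 -0.15 0 0 0" --pt "0 0 -0.18 0 0 0" --pt "0 0 -0.18 0 0 0" --pt "0 0 -0.18 0 0 0"

```text
clock: 12.15
position: [543.6, -230.6, 25.2]
ee_rot: [0.77, -0.638, 0.001, -0.001]
contact_force: [0.1, -0.2, -0.4]
gripper_width: 85.7
```

Run:
```python
from h import *
d=arm.get_image("wrist");cv2.imwrite("pics/w11.png",d["image"][:,:,::-1]); 
s=arm.read_state();print(s["position"],s["ee_rot"],s["clock"],s["contact_force"],s["joints"].round(3))
```

```text
[ 544.21878743 -230.71258056   25.88969017] [ 0.77001904 -0.63801616  0.00176788 -0.0017149 ] 12.2 [-0.84587927 -0.46911554  0.22914675] [-0.128  0.545 -0.315 -0.002 -0.705  0.316]
```

View pics/w11.png

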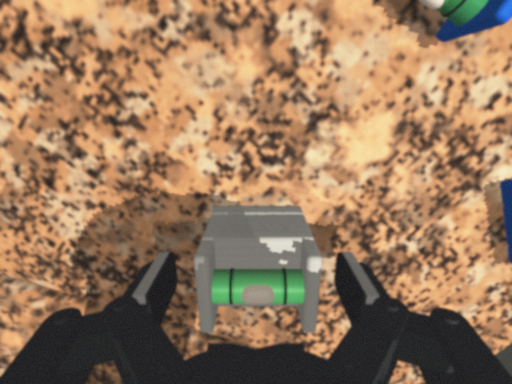

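The level is centred between the pads, vial at (258,287). Closing and lifting.

step_arm --pt "0 0 0 0 0 0" --pt "0 0 0 0 0 0" --pt "0 0 0 0 0 0" --pt "0 0 0 0 0 0" --pt "0 0 0 0 0 0" --pt "0 0 0 0 0 0" --pt "0 0 0 0 0 0" --jaw -1

```text
clock: 12.78
position: [543.7, -230.9, 25.5]
ee_rot: [0.77, -0.638, 0.001, -0.002]
contact_force: [-0.7, 1.4, 6.4]
gripper_width: 55.6
```

Run:
```python
from h import *
from ik import *
s=arm.read_state();print(s["position"],s["ee_rot"],s["clock"],s["contact_force"],s["gripper_width"])
Rc=R.from_quat(s["ee_rot"]);x=Rc.as_matrix()[:,0];print("yaw",np.degrees(np.arctan2(x[1],x[0])))
```

```text
[ 543.6527079  -230.91741472   25.50932329] [ 0.76968342 -0.63842232  0.00124568 -0.00168098] 12.7833 [-0.66193331  1.40993207  6.39637035] 55.58316607188407
yaw -79.34873254248548
```

step_arm --pt "0 0 0.1 0 0 0" --pt "0 0 0.2 0 0 0" --pt "0 0 0.3 0 0 0.07" --pt "0 0 0.4 0 0 0.14" --pt "0.02 0.07 0.42 0 0 0.21" --pt "0.04 0.14 0.42 0 0 0.28" --pt "0.06 0.21 0.42 0 0 0.35" --pt "0.08 0.28 0.42 0 0 0.42" --pt "0.1 0.35 0.42 0 0 0.49" --pt "0.11 0.42 0.42 0 0 0.56" --pt "0.12 0.49 0.42 0 0 0.63" --pt "0.13 0.56 0.42 0 0 0.7"

```text
clock: 13.78
position: [593.7, -5.3, 190.8]
ee_rot: [0.99, -0.14, -0.002, -0.001]
contact_force: [0.6, 0.1, -2.6]
gripper_width: 55.4
```

Run:
```python
from h import *
from ik import *
s=arm.read_state();print(s["position"],s["ee_rot"],s["clock"],s["contact_force"],s["gripper_width"])
T=R.from_euler('z',1.6,degrees=True)*R.from_rotvec([-.05,0,0])*R.from_rotvec([np.pi,0,0])
print((T*R.from_quat(s["ee_rot"]).inv()).as_rotvec()/(np.pi/2))
```

```text
[593.74394073  -5.3260756  190.83370441] [ 0.99013492 -0.14010288 -0.00167985 -0.00109432] 13.7833 [ 0.62147605  0.08483932 -2.63589818] 55.40117087244086
[-0.03307098  0.00186893  0.19676511]
```

step_arm --pt "0.014 0.1 0 0 0 0.07" --pt "0.014 0.197 0 -0.015 0.001 0.14" --pt "0.014 0.197 -0.05 -0.033 0.002 0.199" --pt "0.014 0.197 -0.13 -0.033 0.002 0.199" --pt "0.014 0.197 -0.195 -0.033 0.002 0.199" --pt "0.014 0.197 -0.195 -0.033 0.002 0.199" --pt "0.014 0.197 -0.195 -0.033 0.002 0.199"

```text
clock: 14.37
position: [599.0, 71.6, 112.2]
ee_rot: [1.0, 0.013, -0.001, 0.026]
contact_force: [0.2, -0.4, -1.9]
gripper_width: 55.1
```

Run:
```python
from h import *
from ik import *
d=arm.get_image("wrist");cv2.imwrite("pics/w12.png",d["image"][:,:,::-1]); 
s=arm.read_state();print(s["position"],s["ee_rot"],s["clock"],s["contact_force"],s["gripper_width"])
T=R.from_euler('z',1.6,degrees=True)*R.from_rotvec([-.05,0,0])*R.from_rotvec([np.pi,0,0])
print((T*R.from_quat(s["ee_rot"]).inv()).as_rotvec()/(np.pi/2))
```

```text
[600.68882835  71.915876   114.22835858] [0.99959499 0.01338852 0.00154638 0.02506417] 14.4167 [ 0.37107111  0.21629297 -2.40294064] 55.21939782766614
[6.63958700e-05 1.54325144e-03 6.86568364e-04]
```

View pics/w12.png

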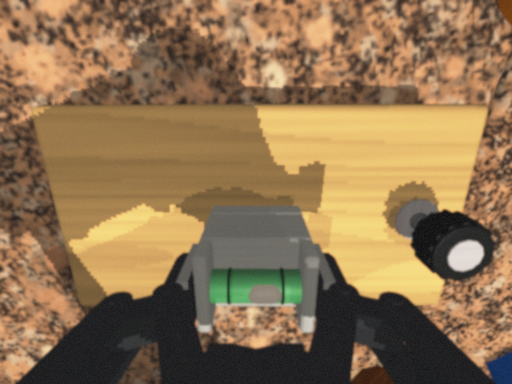

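The wrist view shows the level square to the board, with the knob at right (465,255), well clear. Lowering.

step_arm --pt "0 0 -0.035 0 0 0" --pt "0 0 -0.055 0 0 0" --pt "0 0 -0.06 0 0 0" --pt "0 0 -0.06 0 0 0"

```text
clock: 14.75
position: [601.6, 72.1, 91.7]
ee_rot: [1.0, 0.013, 0.003, 0.025]
contact_force: [-0.3, 1.1, 3.3]
gripper_width: 55.6
```

step_arm --pt "0 0 -0.005 0 0 0" --pt "0 0 -0.005 0 0 0" --pt "0 0 -0.005 0 0 0"

```text
clock: 15.0
position: [601.6, 71.9, 90.2]
ee_rot: [1.0, 0.014, 0.003, 0.025]
contact_force: [0.4, -1.0, 5.4]
gripper_width: 55.3
```

step_arm --pt "0 0 0 0 0 0" --pt "0 0 0 0 0 0" --pt "0 0 0 0 0 0" --pt "0 0 0 0 0 0" --pt "0 0 0 0 0 0" --pt "0 0 0.05 0 0 0" --pt "0 0 0.12 0 0 0" --pt "0 0 0.2 0 0 0" --pt "0 0 0.3 0 0 0" --pt "0 0 0.3 0 0 0" --jaw 1

```text
clock: 15.83
position: [604.7, 73.0, 216.7]
ee_rot: [1.0, 0.014, 0.009, 0.023]
contact_force: [-0.2, 1.0, 1.0]
gripper_width: 85.4
```

Run:
```python
from h import *
from ik import *
d=arm.get_image("wrist");cv2.imwrite("pics/w13.png",d["image"][:,:,::-1]); np.save("w13.npy",d["world_from_camera"])
s=arm.read_state();print(s["position"],s["ee_rot"],s["clock"],s["contact_force"],s["gripper_width"],s["joints"].round(3))
```

```text
[602.87401783  72.94738163 212.90733947] [0.99961485 0.01356512 0.00650995 0.02331873] 15.8833 [-0.29199013 -0.48419493 -0.98543472] 85.43969454170251 [ 0.411  0.364 -0.092  0.053 -1.121  1.164]
```

View pics/w13.png

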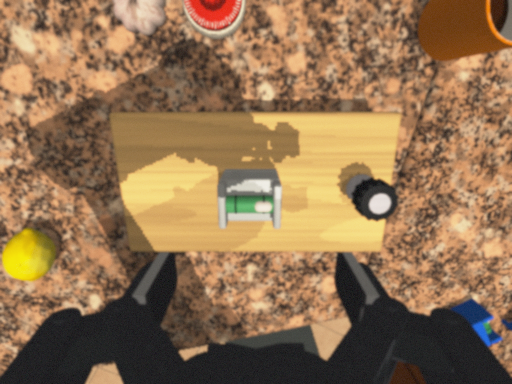

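Run:
```python
from h import *
d=arm.get_image("wrist");t=arm.get_image("top")
c=d["image"][165:240,320:420,::-1];cv2.imwrite("pics/k.png",cv2.resize(c,None,fx=6,fy=6,interpolation=cv2.INTER_NEAREST))
w1=dict(d);w1["world_from_camera"]=np.array([[-6e-3,.945,.328,549.728],[-1,-6e-3,-1e-3,-181.976],[1e-3,-.328,.945,383.297],[0,0,0,1]])
r=[ray(d,(380,203)),ray(w1,(93,32)),ray(t,(261,178.5))]
print(tri(r),tri(r[:2]),tri([r[0],r[2]]))
for z in(110,115,120):print(onz(d,(380,203),z))
```

```text
[603.02755541 -47.69004416 121.92219279] [603.01888174 -47.66924026 121.90979156] [602.57103293 -47.32781011 122.47218434]
[597.85551156 -53.69868919 110.        ]
[599.62529346 -50.97440234 115.        ]
[601.39507536 -48.25011549 120.        ]
```

View pics/k.png

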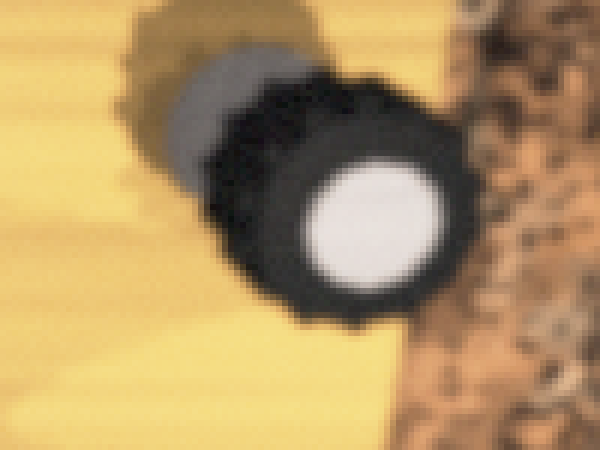

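Run:
```python
from h import *
from ik import *
d=arm.get_image("wrist");s=arm.read_state();M=d["world_from_camera"]
Tt=np.eye(4);Tt[:3,:3]=R.from_quat(s["ee_rot"]).as_matrix();Tt[:3,3]=s["position"]
C=np.linalg.inv(Tt)@M;np.save("camtool.npy",C);print(C.round(3))
c=cv2.cvtColor(d["image"],cv2.COLOR_RGB2HSV);g=cv2.inRange(c[180:230,210:290],(50,100,60),(80,255,255));ys,xs=np.nonzero(g);p=(xs.mean()+210,ys.mean()+180);L=onz(d,p,122);print(p,L)
for yaw in (90,80,70,60,50,40,30,20,10,0):
    T=np.eye(4);T[:3,:3]=(R.from_euler('z',yaw,degrees=True)*R.from_rotvec([np.pi,0,0])).as_matrix();T[:3,3]=[602,-48.5,68]
    e=dict(d);e["world_from_camera"]=T@C
    print(yaw,proj(e,[L[0],L[1],117]).round(),ik(T[:3,3],R.from_matrix(T[:3,:3]),np.array([.185,.4,-.3,0,-1,2.8-np.radians(90-yaw)]))[0].round(2))
```

```text
[[ 1.00000e-03  9.45000e-01  3.26000e-01  8.48940e+01]
 [ 1.00000e+00 -1.00000e-03  0.00000e+00  5.40000e-01]
 [ 0.00000e+00  3.26000e-01 -9.45000e-01 -1.45425e+02]
 [ 0.00000e+00  0.00000e+00  0.00000e+00  1.00000e+00]]
(np.float64(242.05905511811022), np.float64(199.88385826771653)) [601.77245377  78.97348326 122.        ]
90 [253. -60.] [ 0.19  0.51 -0.25  0.   -0.82  2.95]
80 [174. -51.] [ 0.19  0.51 -0.25 -0.   -0.82  2.78]
70 [102. -26.] [ 0.19  0.51 -0.25  0.   -0.82  2.61]
60 [41. 12.] [ 0.19  0.51 -0.25  0.   -0.82  2.43]
50 [-6. 59.] [ 0.19  0.51 -0.25  0.   -0.82  2.26]
40 [-38. 111.] [ 0.19  0.51 -0.25  0.   -0.82  2.08]
30 [-56. 165.] [ 0.19  0.51 -0.25  0.   -0.82  1.91]
20 [-61. 217.] [ 0.19  0.51 -0.25 -0.   -0.82  1.73]
10 [-55. 265.] [ 0.19  0.51 -0.25  0.   -0.82  1.56]
0 [-41. 310.] [ 0.19  0.51 -0.25 -0.   -0.82  1.38]
```

The level stands on the shelf with its vial along the long side. From the knob pose the wrist camera would only just see the bubble, so I'll re-grip and shift the level 26 mm toward the knob. It stays well clear.

step_arm --pt "0 0 -0.08 0 0 0" --pt "0 0 -0.16 0 0 0" --pt "0 0 -0.22 0 0 0" --pt "0 0 -0.28 0 0 0" --pt "0 0 -0.298 0 0 0" --pt "0 0 -0.298 0 0 0"

```text
clock: 16.53
position: [598.0, 71.2, 84.9]
ee_rot: [1.0, 0.013, -0.002, 0.026]
contact_force: [-0.2, -0.2, 1.1]
gripper_width: 85.4
```

step_arm --pt "0 0 0 0 0 0" --pt "0 0 0 0 0 0" --pt "0 0 0 0 0 0" --pt "0 0 0 0 0 0" --pt "0 0 0 0 0 0" --pt "0 0 0.02 0 0 0" --pt "0 0 0.03 0 0 0" --pt "0.002 -0.035 0.03 0 0 0" --pt "0.002 -0.065 0.03 0 0 0" --pt "0.002 -0.065 0.03 0 0 0" --pt "0.002 -0.065 0.015 0 0 0" --pt "0.002 -0.065 0.008 0 0 0" --jaw -1

```text
clock: 17.53
position: [600.6, 45.3, 91.0]
ee_rot: [1.0, 0.013, 0.001, 0.025]
contact_force: [-1.3, -3.5, 2.2]
gripper_width: 55.3
```

step_arm --pt "0 0 0 0 0 0" --pt "0 0 -0.004 0 0 0" --pt "0 0 -0.004 0 0 0"

```text
clock: 17.78
position: [601.0, 45.8, 90.4]
ee_rot: [1.0, 0.013, 0.001, 0.025]
contact_force: [-1.6, -3.9, 1.8]
gripper_width: 55.0
```

step_arm --pt "0 0 0 0 0 0" --pt "0 0 0 0 0 0" --pt "0 0 0 0 0 0" --pt "0 0 0 0 0 0" --pt "0 0 0 0 0 0" --pt "0 0 0.05 0 0 0" --pt "0 0 0.12 0 0 0" --pt "0 0 0.2 0 0 0" --pt "0 0 0.28 0 0 0" --pt "0 0 0.28 0 0 0" --jaw 1

```text
clock: 18.62
position: [605.0, 46.9, 209.9]
ee_rot: [1.0, 0.014, 0.009, 0.024]
contact_force: [0.6, 0.5, 1.0]
gripper_width: 85.4
```

Run:
```python
from h import *
from ik import *
d=arm.get_image("wrist");cv2.imwrite("pics/w14.png",d["image"][:,:,::-1])
s=arm.read_state();print(s["position"],s["ee_rot"],s["clock"],s["contact_force"],s["gripper_width"],s["joints"].round(3))
for yaw in (80,90):
  T=R.from_euler('z',yaw,degrees=True)*R.from_rotvec([np.pi,0,0])
  print((T*R.from_quat(s["ee_rot"]).inv()).as_rotvec()/(np.pi/2))
```

```text
[603.30985326  46.79893518 206.54904187] [0.99961421 0.01347366 0.0058984  0.02356064] 18.6667 [ 0.11528458 -0.39790091 -1.07113654] 85.56891415133052 [ 0.369  0.365 -0.108  0.054 -1.104  1.204]
[0.01965411 0.02710635 0.87154518]
[0.01759935 0.02935415 0.98262914]
```

View pics/w14.png

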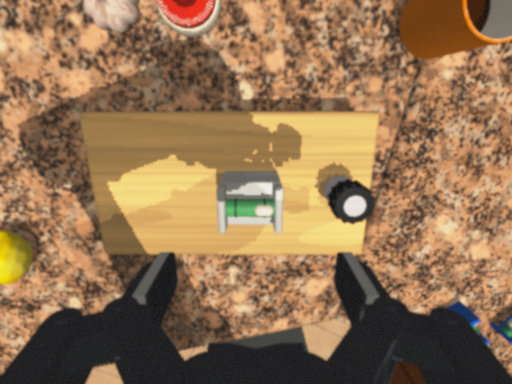

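step_arm --pt "0 -0.02 0 0.001 0.002 0.075" --pt "0 -0.04 0 0.003 0.005 0.15" --pt "0 -0.06 0 0.004 0.007 0.225" --pt "0 -0.08 0 0.006 0.01 0.3" --pt "0 -0.1 0 0.007 0.012 0.375" --pt "0 -0.12 0 0.008 0.014 0.45" --pt "0 -0.14 0 0.01 0.017 0.525" --pt "0 -0.16 0 0.012 0.019 0.6" --pt "0 -0.18 0 0.013 0.021 0.675" --pt "0 -0.2 0 0.014 0.023 0.75" --pt "0 -0.22 0 0.016 0.025 0.825" --pt "0 -0.237 0 0.017 0.028 0.9"

```text
clock: 19.67
position: [600.4, -49.2, 200.9]
ee_rot: [0.75, 0.662, -0.004, 0.005]
contact_force: [0.1, -0.8, 0.3]
gripper_width: 85.2
```

Run:
```python
from h import *
from ik import *
s=arm.read_state();print(s["position"],s["ee_rot"],s["clock"],s["contact_force"],s["joints"].round(3))
T=R.from_euler('z',90,degrees=True)*R.from_rotvec([np.pi,0,0])
print((T*R.from_quat(s["ee_rot"]).inv()).as_rotvec()/(np.pi/2))
```

```text
[600.42992857 -49.15687938 200.91002152] [ 0.74970927  0.66174111 -0.00354714  0.0047044 ] 19.6667 [ 0.08413343 -0.77450692  0.34996292] [ 0.193  0.368 -0.102  0.013 -1.102  2.818]
[0.00743384 0.00104258 0.0792508 ]
```

Now finish the yaw, drop to z ≈ 150 and look.

step_arm --pt "0 0 -0.06 0.007 0.001 0.075" --pt "0 0 -0.12 0.007 0.001 0.075" --pt "0 0 -0.12 0.007 0.001 0.075" --pt "0 0 -0.12 0.007 0.001 0.075"

```text
clock: 20.0
position: [599.9, -48.9, 152.4]
ee_rot: [0.711, 0.703, -0.001, -0.0]
contact_force: [-0.7, -0.3, 0.4]
gripper_width: 85.6
```

Run:
```python
from h import *
from ik import *
d=arm.get_image("wrist");cv2.imwrite("pics/w15.png",d["image"][:,:,::-1])
s=arm.read_state();print(s["position"],s["ee_rot"],s["clock"],s["contact_force"],s["joints"].round(3))
T=R.from_euler('z',90,degrees=True)*R.from_rotvec([np.pi,0,0])
print((T*R.from_quat(s["ee_rot"]).inv()).as_rotvec()/(np.pi/2))
print(proj(d,[602.5,-48.5,121]),proj(d,s["position"]))
```

```text
[601.15836426 -48.77769048 154.02792105] [ 7.11310354e-01  7.02877366e-01 -9.07007570e-05  9.90014487e-04] 20.05 [ 0.25260235 -0.67354221  0.51697218] [ 1.880e-01  4.110e-01 -1.580e-01  2.000e-03 -1.001e+00  2.940e+00]
[0.00097299 0.00080967 0.0075924 ]
[259.01839926 227.23408698] [257.24435464 252.36385345]
```

View pics/w15.png

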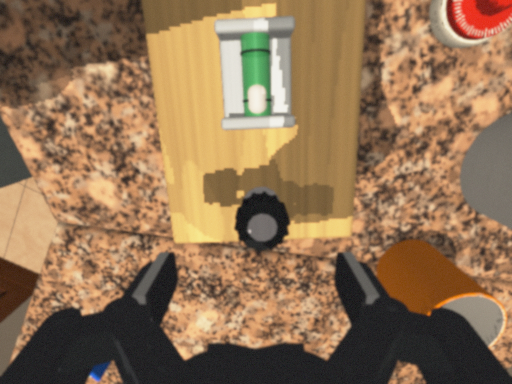

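step_arm --pt "0.008 0 -0.06 0 0 0.005" --pt "0.008 0 -0.12 0 0 0.005" --pt "0.008 0 -0.165 0 0 0.005" --pt "0.008 0 -0.165 0 0 0.005" --pt "0.008 0 -0.165 0 0 0.005"

```text
clock: 20.47
position: [604.8, -48.6, 88.9]
ee_rot: [0.708, 0.706, 0.0, 0.001]
contact_force: [0.3, 0.4, -0.1]
gripper_width: 85.1
```

Run:
```python
from h import *
from ik import *
d=arm.get_image("wrist");cv2.imwrite("pics/w16.png",d["image"][:,:,::-1])
s=arm.read_state();print(s["position"],s["ee_rot"],s["clock"],s["contact_force"],s["joints"].round(3))
```

```text
[605.63278759 -48.53436561  89.90393043] [0.70832173 0.70588515 0.00141785 0.00211329] 20.5167 [-0.34002419 -0.68818819  0.68098313] [ 0.187  0.484 -0.22   0.003 -0.861  2.949]
```

View pics/w16.png

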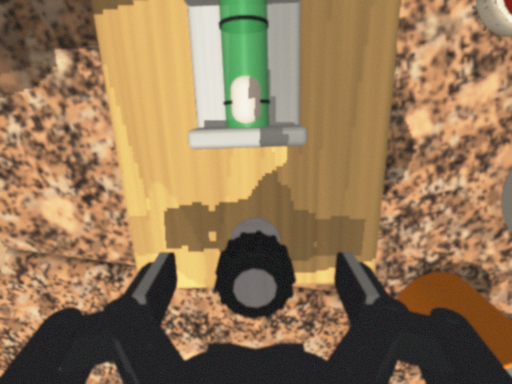

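Knob cap at (256,288), centred between the fingers. Both vial lines (rows 22 and 102) and the bubble (row 98) are visible. Closing on the knob.

step_arm --pt "0 0 0 0 0 0" --pt "0 0 0 0 0 0" --pt "0 0 0 0 0 0" --pt "0 0 0 0 0 0" --pt "0 0 0 0 0 0" --pt "0 0 0 0 0 0" --pt "0 0 0 0 0 0" --pt "0 0 0 0 0 0" --pt "0 0 0 0 0 0" --jaw -1

```text
clock: 21.27
position: [604.5, -48.8, 88.2]
ee_rot: [0.709, 0.706, 0.001, 0.001]
contact_force: [0.8, -0.9, 2.1]
gripper_width: 34.6
```

step_arm --pt "0 0 -0.005 0 0 0" --pt "0 0 -0.01 0 0 0" --pt "0 0 -0.015 0 0 0" --pt "0 0 -0.02 0 0 0" --pt "0 0 -0.025 0 0 0"

```text
clock: 21.68
position: [604.5, -50.2, 78.7]
ee_rot: [0.709, 0.706, -0.0, 0.002]
contact_force: [-0.5, -7.8, 5.6]
gripper_width: 34.7
```

Run:
```python
from h import *
s=arm.read_state();print(s["position"],s["ee_rot"],s["clock"],s["contact_force"],s["wrist_torque"],s["gripper_width"])
```

```text
[604.4938156  -50.17697545  78.73839868] [ 7.08596585e-01  7.05611654e-01 -1.78641441e-05  1.75341159e-03] 21.6833 [-0.46453851 -7.75046368  5.57094716] [-1.86374919  0.07274584  0.06547903] 34.68488488719676
```

step_arm --pt "0 -0.004 -0.005 0 0 0" --pt "0 -0.005 -0.01 0 0 0" --pt "0 -0.006 -0.012 0 0 0" --pt "0 -0.006 -0.012 0 0 0"

```text
clock: 22.02
position: [604.5, -51.6, 73.7]
ee_rot: [0.709, 0.706, 0.001, 0.001]
contact_force: [0.1, -4.8, 4.4]
gripper_width: 34.4
```

step_arm --pt "0 0 -0.005 0 0 0" --pt "0 0 -0.01 0 0 0" --pt "0 0 -0.01 0 0 0"

```text
clock: 22.27
position: [604.7, -51.8, 71.9]
ee_rot: [0.708, 0.706, 0.0, 0.002]
contact_force: [-3.1, -3.2, 14.4]
gripper_width: 34.4
```

step_arm --pt "0 0 0.001 0 0 0" --pt "0 0 0.001 0 0 0" --pt "0 0 0.001 0 0 0"

```text
clock: 22.52
position: [604.6, -51.8, 72.0]
ee_rot: [0.708, 0.706, 0.001, 0.002]
contact_force: [-3.2, -4.5, 12.4]
gripper_width: 34.7
```

Run:
```python
from h import *
d=arm.get_image("wrist");cv2.imwrite("pics/w17.png",d["image"][:,:,::-1])
s=arm.read_state();print(s["position"],s["ee_rot"],s["clock"],s["contact_force"],s["wrist_torque"],s["gripper_width"])
```

```text
[604.62049143 -51.83232241  71.97480288] [7.08459236e-01 7.05749195e-01 5.51881730e-04 1.81121022e-03] 22.5667 [-2.88368121 -3.96492303 13.39047386] [-0.77833094  1.01200845 -0.01892374] 34.57554434226921
```

View pics/w17.png

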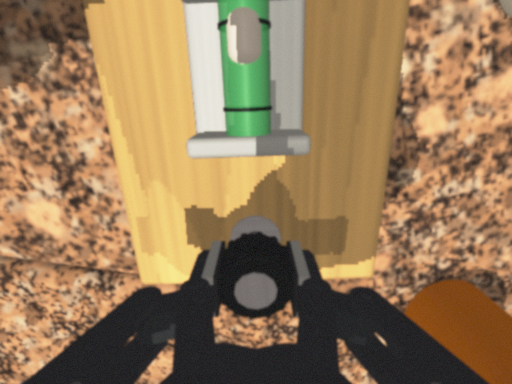

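Foot is on its plate (13 N). The bubble is at row 36 against lines at 22 and 108, so about 8 mm toward the hinge end. Turning clockwise.

step_arm --pt "0 0 0 0 0 -0.04" --pt "0 0 0 0 0 -0.08" --pt "0 0 0 0 0 -0.12" --pt "0 0 0 0 0 -0.16" --pt "0 0 0 0 0 -0.2" --pt "0 0 0 0 0 -0.24" --pt "0 0 0 0 0 -0.28" --pt "0 0 0 0 0 -0.28"

```text
clock: 23.23
position: [603.8, -51.4, 71.9]
ee_rot: [0.846, 0.533, -0.0, 0.001]
contact_force: [-4.5, -2.1, 14.3]
gripper_width: 34.6
```

step_arm --pt "0 0 0 0 0 0" --pt "0 0 0 0 0 0" --pt "0 0 0 0 0 0" --pt "0 0 0 0 0 0" --pt "0 0 0 0 0 0" --pt "0 0 0 0 0 0" --pt "0 0 0 0 0 0" --pt "0 0 0 0 0 0" --pt "0 0 0 0 0 0" --pt "0 0 0 0 0 0" --pt "0 0 0 0 0 0" --pt "0 0 0 0 0 0"

```text
clock: 24.23
position: [603.8, -51.4, 71.9]
ee_rot: [0.846, 0.534, -0.0, 0.001]
contact_force: [-5.0, -1.4, 15.5]
gripper_width: 34.5
```

Run:
```python
from h import *
d=arm.get_image("wrist");cv2.imwrite("pics/w18.png",d["image"][:,:,::-1])
s=arm.read_state();print(s["position"],s["ee_rot"],s["clock"],s["contact_force"],s["wrist_torque"],s["gripper_width"])
```

```text
[603.80739268 -51.35672564  71.93226557] [8.45504381e-01 5.33967196e-01 1.28048588e-06 1.17283778e-03] 24.2833 [-4.88237683 -3.01582459 14.87211593] [-0.14452455  1.50067491 -0.17070576] 34.574666848331596
```

View pics/w18.png

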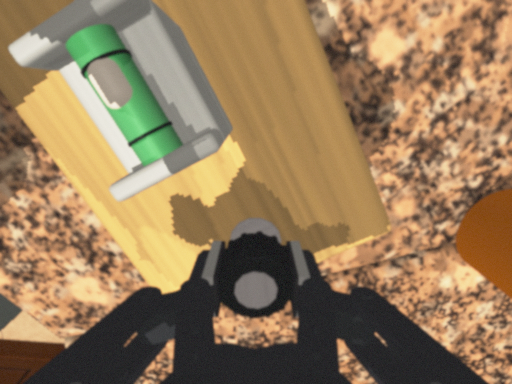

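step_arm --pt "0 0 0.001 0 0 -0.04" --pt "0 0 0.001 0 0 -0.08" --pt "0 0 0.001 0 0 -0.12" --pt "0 0 0.001 0 0 -0.16" --pt "0 0 0.001 0 0 -0.2" --pt "0 0 0.001 0 0 -0.22" --pt "0 0 0.001 0 0 -0.22" --pt "0 0 0.001 0 0 -0.22" --pt "0 0 0.001 0 0 -0.22" --pt "0 0 0.001 0 0 -0.22" --pt "0 0 0.001 0 0 -0.22" --pt "0 0 0.001 0 0 -0.22"

```text
clock: 25.28
position: [603.3, -50.8, 71.9]
ee_rot: [0.925, 0.381, -0.001, 0.001]
contact_force: [-6.5, -0.2, 14.1]
gripper_width: 35.2
```

step_arm --pt "0 0 0 0 0 0" --pt "0 0 0 0 0 0" --pt "0 0 0 0 0 0" --pt "0 0 0 0 0 0" --pt "0 0 0 0 0 0" --pt "0 0 0 0 0 0" --pt "0 0 0 0 0 0" --pt "0 0 0 0 0 0" --pt "0 0 0 0 0 0" --pt "0 0 0 0 0 0" --pt "0 0 0 0 0 0" --pt "0 0 0 0 0 0"

```text
clock: 26.28
position: [603.3, -50.8, 71.9]
ee_rot: [0.925, 0.381, -0.0, 0.001]
contact_force: [-5.9, 0.3, 13.7]
gripper_width: 34.6
```

Run:
```python
from h import *
d=arm.get_image("wrist");cv2.imwrite("pics/w19.png",d["image"][:,:,::-1])
s=arm.read_state();print(s["position"],s["ee_rot"],s["clock"],s["contact_force"],s["wrist_torque"],s["gripper_width"])
```

```text
[603.32062336 -50.82640544  71.95875961] [ 9.24667585e-01  3.80774155e-01 -4.94866937e-04  8.09728135e-04] 26.3333 [-6.6804648  -0.46525182 12.6343203 ] [ 0.23657341  1.58215747 -0.09766666] 34.59266399063632
```

View pics/w19.png

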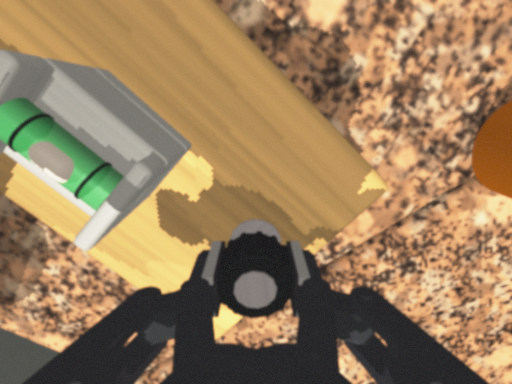

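Run:
```python
from h import *
d=arm.get_image("wrist");c=d["image"][85:220,0:130,::-1];cv2.imwrite("pics/v19.png",cv2.resize(c,None,fx=4.4,fy=4.4,interpolation=cv2.INTER_CUBIC))
```

```text
(no output)
```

View pics/v19.png

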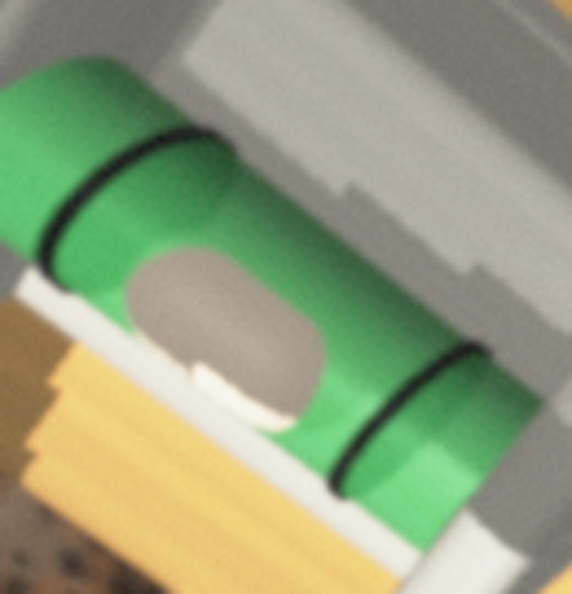

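Run:
```python
from h import *
d=arm.get_image("wrist")
f=lambda u:onz(d,(u[0]/4.4,85+u[1]/4.4),115)
L,Rr,B,e1,e2=map(f,[(57,222),(370,437),(226,338),(132,290),(320,385)])
a=(Rr-L)[:2];n=np.linalg.norm(a);a/=n
print("gap",n,"bubble from mid toward -y",((B-(L+Rr)/2)[:2]@a)*25/n, [((e-(L+Rr)/2)[:2]@a)*25/n for e in(e1,e2)],L,Rr,B)
s=arm.read_state();print(s["contact_force"],s["clock"],s["joint_vel"].round(4))
```

```text
gap 28.693132955314773 bubble from mid toward -y 0.6748726341261443 [np.float64(-6.223236303367592), np.float64(7.6917549460438845)] [593.81820065  61.58046172 115.        ] [596.38890926  33.00271975 115.        ] [595.19050041  46.52171596 115.        ]
[-6.13022845e+00  3.14377778e-03  1.39349025e+01] 26.4333 [ 0.0009 -0.0007  0.0004 -0.0004  0.0002  0.0011]
```

step_arm --pt "-0.002 0 0.001 0 0 0" --pt "-0.002 0 0.001 0 0 0" --pt "-0.002 0 0.001 0 0 0" --pt "-0.002 0 0.001 0 0 0" --pt "-0.002 0 0.001 0 0 0" --pt "-0.002 0 0.001 0 0 0" --pt "-0.002 0 0.001 0 0 0" --pt "-0.002 0 0.001 0 0 0" --pt "-0.002 0 0.001 0 0 0" --pt "-0.002 0 0.001 0 0 0" --pt "-0.002 0 0.001 0 0 0" --pt "-0.002 0 0.001 0 0 0"

```text
clock: 27.43
position: [603.3, -50.8, 72.0]
ee_rot: [0.925, 0.381, 0.0, 0.001]
contact_force: [-3.4, 0.0, 11.2]
gripper_width: 34.6
```

Run:
```python
from h import *
d=arm.get_image("wrist");c=d["image"][85:220,0:130,::-1];cv2.imwrite("pics/v20.png",cv2.resize(c,None,fx=4.4,fy=4.4,interpolation=cv2.INTER_CUBIC))
s=arm.read_state();print(s["position"],s["clock"],s["contact_force"],s["wrist_torque"],s["gripper_width"])
d=arm.get_image("scene");cv2.imwrite("pics/s20.png",d["image"][:,:,::-1])
```

```text
[603.2739655  -50.77927501  72.00073448] 27.4833 [-4.76347437 -1.23194294 11.20608467] [ 0.1470267   0.97117023 -0.0337365 ] 34.571809948009864
```

View pics/v20.png

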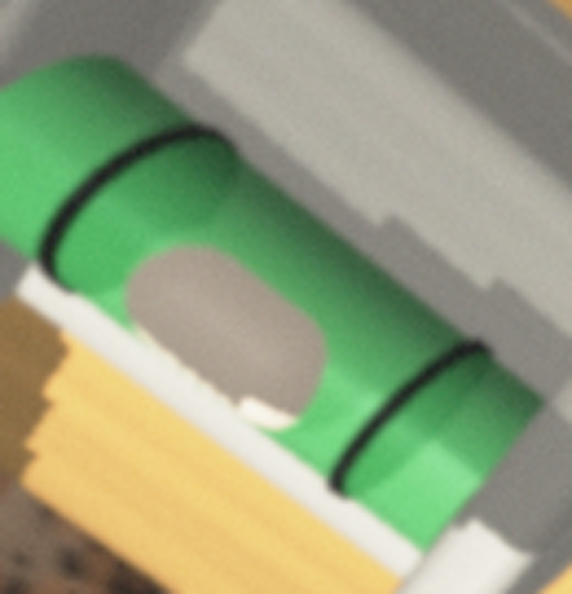

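View pics/s20.png

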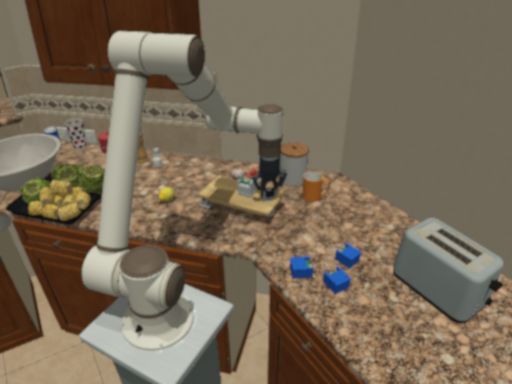

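The bubble is settled midway between the lines and the press is 11 N. Mug and lemon have not moved, so I'm handing in.

Run:
```python
from bench import arm
print(arm.job_done())
```

```text
the job is handed in; nothing more can be done
None
```

The job is handed in, at about 27.5 s of the 64 s allowed. The level stands on the shelf with its vial along the long side, and the arm is still holding the knob pressed with the bubble centred.

- **Level:** I picked out the grey level from the three blue look-alikes. The direct turn onto the shelf ran into joint limits, so I stood the level upright on free worktop first. I then re-gripped it from above and set it on the shelf. Once there I lifted it again and moved it 26 mm closer to the knob, so the wrist camera could see the bubble. It ended about 95 mm from the knob, centre to centre.
- **Knob:** I gripped it, pressed about 16 mm until the foot met its plate, and turned it about 0.78 rad clockwise while pressing.

**Last checks:**
- **Bubble:** it was settled about 0.7 mm from the middle (limit 3.5 mm) and looked the same a second later.
- **Press:** the force was 11 N downward, with about 5 N of sideways force left.
- **Bystanders:** the mug and lemon looked unmoved in the last scene picture. The arm and shelf partly hid the timer and garlic there; they were standing normally in the wrist picture taken just before I went to the knob.

One check disagreed. The 25 mm between the two lines measured as 28.7 mm, because I assumed the wrong height for the vial. I scaled the bubble offset to correct for that.

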